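Load and lock the indexing table of a nameplate engraver

TASK

Load every brass blank from the blue mat into a nest of its own on the turntable, then swing the table round by its red knob until its red line meets the red pointer. Then screw the brass castle nut down by its crank until its cross hole lines up with the hole in the stud, and lock it with the red-headed pin out of the crate, pushed through fully home. Leave the other fittings in the crate, and leave the cup, pen pot and calculator alone.

Things in the scene. Friction and masses are not known exactly. Their poses are not given: they have to be found in the camera images.
- bar0: solid brass blank, a plain bar 90 x 24 x 20 mm (long axis x, 24 mm along y, 20 mm along z), about 0.3 kg, starts lying flat on the thin blue mat at work-surface height; origin at the centre of the bar. Two to four of the four exist in a run (None: absent).
- bar1: solid brass blank, a plain bar 90 x 24 x 20 mm (long axis x, 24 mm along y, 20 mm along z), about 0.3 kg, starts lying flat on the thin blue mat at work-surface height; origin at the centre of the bar. Two to four of the four exist in a run (None: absent).
- bar2: solid brass blank, a plain bar 90 x 24 x 20 mm (long axis x, 24 mm along y, 20 mm along z), about 0.3 kg, starts lying flat on the thin blue mat at work-surface height; origin at the centre of the bar. Two to four of the four exist in a run (None: absent).
- bar3: solid brass blank, a plain bar 90 x 24 x 20 mm (long axis x, 24 mm along y, 20 mm along z), about 0.3 kg, starts lying flat on the thin blue mat at work-surface height; origin at the centre of the bar. Two to four of the four exist in a run (None: absent).
- nest0 (a point): nest on the turntable, rubber pad 98 x 28 mm between 10 mm high steel guides, for one blank lying flat (3 mm play all round). Site: middle of the nest floor, 50 mm up, 70 mm from the table axis; turns with the table; x: the blank's long axis (either way), tangential. Side guides stand 23 to 43 mm from the middle along x: the middle 46 mm of both long sides is free for fingers.
- nest1 (a point): nest on the turntable, rubber pad 98 x 28 mm between 10 mm high steel guides, for one blank lying flat (3 mm play all round). Site: middle of the nest floor, 50 mm up, 70 mm from the table axis; turns with the table; x: the blank's long axis (either way), tangential. Side guides stand 23 to 43 mm from the middle along x: the middle 46 mm of both long sides is free for fingers.
- nest2 (a point): nest on the turntable, rubber pad 98 x 28 mm between 10 mm high steel guides, for one blank lying flat (3 mm play all round). Site: middle of the nest floor, 50 mm up, 70 mm from the table axis; turns with the table; x: the blank's long axis (either way), tangential. Side guides stand 23 to 43 mm from the middle along x: the middle 46 mm of both long sides is free for fingers.
- nest3 (a point): nest on the turntable, rubber pad 98 x 28 mm between 10 mm high steel guides, for one blank lying flat (3 mm play all round). Site: middle of the nest floor, 50 mm up, 70 mm from the table axis; turns with the table; x: the blank's long axis (either way), tangential. Side guides stand 23 to 43 mm from the middle along x: the middle 46 mm of both long sides is free for fingers.
- table_axis (a point): fixed point on the vertical axis of the turntable, at the height of the disc's top face (50 mm). The disc is aluminium, 230 mm across, on a green cast base.
- table_disc (a joint): angle of the turntable, rad; grows anticlockwise seen from above; 0 when the red line on the disc (by its red knob) meets the red pointer on the base, on the robot's side. Starts 0.5 to 1.35 rad short (negative); travel -1.9 to 0.6. Friction (0.12 N m) holds it where it is left; no spring or stop at 0.
- table_knob (a point): grip point on the red knob near the rim of the turntable, 103 mm from the table axis: upright cylinder 22 mm across, 50 mm tall, top 104 mm above the work surface, revolving freely on its own pin, so it can be held and led round in an arc. The point is 6 mm below its top.
- stud_hole (a point): centre of the cross hole in the fixed upright threaded stud (24 mm thick, top 144 mm up) of the lock beside the turntable; 85 mm above the work surface. x: direction of the hole, which runs right through, 14 mm square; z: up along the stud. The nut turns about this axis. At nut angle 0 the nut spans 64 to 104 mm up, the crank arm to 112 mm, and the nut's faces are 24 mm from the axis.
- nut_body (a joint): rotation of the 48 mm square brass castle nut on the stud, rad; grows clockwise from above, screwing down 12 mm a turn; 0 when its red-edged 14 mm cross hole lines up with the stud's in angle and height (half a turn or more off, the pin does not pass). Starts 12 to 19 rad short (negative, nut higher); stops at 0.9. Friction 0.05 N m, stays where left.
- nut_knob (a point): grip point on the black crank knob of the nut, 60 mm from the stud's axis: upright cylinder 22 mm across, 44 mm tall on a blue arm, revolving freely on its own pin. The point is 17 mm below its top; 140 mm above the work surface at nut angle 0, 12 mm higher per turn short of it. At 0 the arm points along -y of stud_hole, away from the turntable.
- pin: lock pin 110 mm long, 80 g, lying flat in the crate: steel shaft 9 mm thick, 75 mm long, last 10 mm tapered; red flag-shaped head 35 mm long, 12 mm wide, from 5 mm below to 16 mm above the axis as it lies. Origin on its axis at mid length; x towards the tip; head from x = -55 to -20 mm; the shoulder at -20 meets the nut's face when home (origin 4 mm short of the hole's centre), from either side..
- crate: fixed open grey crate 285 x 180 x 35 mm (x, y, z), walls and floor 5 mm; origin at the centre of its underside. Holds the pin, in one of four lanes 55 mm apart that run along y, among three other fittings.
- bolt: dark hex bolt in the crate, 80 mm long, head 24 mm; clutter
- spacer: aluminium spacer bar in the crate, 80 x 22 x 16 mm; clutter
- bracket: yellow angle bracket in the crate, 70 x 22 x 26 mm; clutter
- mat: thin blue mat 270 x 240 mm flat on the work surface, under the blanks; origin at its centre
- cup: white paper cup 74 mm across, 85 mm tall, bystander; origin under its centre
- pen_pot: dark square pen pot 75 mm wide with pens to 146 mm, bystander; origin under its centre
- calculator: grey desk calculator 110 x 75 x 18 mm, bystander; origin under its centre

How it is judged:
On the way, in this order (a step that is already met when the one before it is completed fails the run):
1. every blank that is there lies in a nest on the turntable (((horizontal distance between bar0 and nest0 below 0.008 m and z of bar0 in the frame of nest0 between 0.004 and 0.017 m and angle between the x axis of bar0 and the x axis of nest0, either way round below 0.12 rad) or (horizontal distance between bar0 and nest1 below 0.008 m and z of bar0 in the frame of nest1 between 0.004 and 0.017 m and angle between the x axis of bar0 and the x axis of nest1, either way round below 0.12 rad) or (horizontal distance between bar0 and nest2 below 0.008 m and z of bar0 in the frame of nest2 between 0.004 and 0.017 m and angle between the x axis of bar0 and the x axis of nest2, either way round below 0.12 rad) or (horizontal distance between bar0 and nest3 below 0.008 m and z of bar0 in the frame of nest3 between 0.004 and 0.017 m and angle between the x axis of bar0 and the x axis of nest3, either way round below 0.12 rad)) and ((horizontal distance between bar1 and nest0 below 0.008 m and z of bar1 in the frame of nest0 between 0.004 and 0.017 m and angle between the x axis of bar1 and the x axis of nest0, either way round below 0.12 rad) or (horizontal distance between bar1 and nest1 below 0.008 m and z of bar1 in the frame of nest1 between 0.004 and 0.017 m and angle between the x axis of bar1 and the x axis of nest1, either way round below 0.12 rad) or (horizontal distance between bar1 and nest2 below 0.008 m and z of bar1 in the frame of nest2 between 0.004 and 0.017 m and angle between the x axis of bar1 and the x axis of nest2, either way round below 0.12 rad) or (horizontal distance between bar1 and nest3 below 0.008 m and z of bar1 in the frame of nest3 between 0.004 and 0.017 m and angle between the x axis of bar1 and the x axis of nest3, either way round below 0.12 rad)) and ((horizontal distance between bar2 and nest0 below 0.008 m and z of bar2 in the frame of nest0 between 0.004 and 0.017 m and angle between the x axis of bar2 and the x axis of nest0, either way round below 0.12 rad) or (horizontal distance between bar2 and nest1 below 0.008 m and z of bar2 in the frame of nest1 between 0.004 and 0.017 m and angle between the x axis of bar2 and the x axis of nest1, either way round below 0.12 rad) or (horizontal distance between bar2 and nest2 below 0.008 m and z of bar2 in the frame of nest2 between 0.004 and 0.017 m and angle between the x axis of bar2 and the x axis of nest2, either way round below 0.12 rad) or (horizontal distance between bar2 and nest3 below 0.008 m and z of bar2 in the frame of nest3 between 0.004 and 0.017 m and angle between the x axis of bar2 and the x axis of nest3, either way round below 0.12 rad)) and ((horizontal distance between bar3 and nest0 below 0.008 m and z of bar3 in the frame of nest0 between 0.004 and 0.017 m and angle between the x axis of bar3 and the x axis of nest0, either way round below 0.12 rad) or (horizontal distance between bar3 and nest1 below 0.008 m and z of bar3 in the frame of nest1 between 0.004 and 0.017 m and angle between the x axis of bar3 and the x axis of nest1, either way round below 0.12 rad) or (horizontal distance between bar3 and nest2 below 0.008 m and z of bar3 in the frame of nest2 between 0.004 and 0.017 m and angle between the x axis of bar3 and the x axis of nest2, either way round below 0.12 rad) or (horizontal distance between bar3 and nest3 below 0.008 m and z of bar3 in the frame of nest3 between 0.004 and 0.017 m and angle between the x axis of bar3 and the x axis of nest3, either way round below 0.12 rad))), for 0.3 s.
2. the turntable stands still with its red line at the pointer (within 0.06 rad) (value of joint table_disc between -0.06 and 0.06 rad and velocity of joint table_disc between -0.05 and 0.05 rad/s), for 0.3 s.
3. the nut is screwed down so that its cross hole lines up with the stud's (within 0.12 rad) (value of joint nut_body between -0.12 and 0.12 rad and velocity of joint nut_body between -0.1 and 0.1 rad/s), for 0.3 s.
4. the pin is through nut and stud (distance between pin and stud_hole below 0.012 m and angle between the x axis of pin and the x axis of stud_hole, either way round below 0.2 rad), for 0.2 s.
At the end, for the whole second after the job is handed in: Each blank flat in a nest (centre within 8 mm, 0.12 rad), table within 0.06 rad of its mark, nut within 0.12 rad of the line, pin through nut and stud, its middle within 12 mm of the hole's centre and along it (0.2 rad), other fittings in the crate, all at rest (all of step 1 and all of step 4 and value of joint table_disc between -0.06 and 0.06 rad and value of joint nut_body between -0.12 and 0.12 rad and horizontal distance between each of bolt, spacer, bracket and crate below 0.16 m and linear speed of each of bar0, bar1, bar2, bar3, pin below 0.02 m/s); the robot touches nothing.
It fails at once if the cup, pen pot or calculator is pushed more than 5 cm or tipped over (distance of any of cup, pen_pot, calculator from where it was at the start of the episode above 0.05 m or angle between any of cup, pen_pot, calculator's own z axis and vertical above 0.5 rad).
Of bar0, bar1, bar2, bar3 only 2 to 4 are there at a start; the rules pass over those that are not, and their reading is None.
At some moment in a run one of bar0, bar1, bar2, bar3 may be knocked a few centimetres aside while the robot is not near it.
It also fails if it takes over 210 s, if anything falls off the work surface, if the arm or the gripper's body presses on something with over 40 N, if the wrist force passes 120 N, or if a joint passes its speed limit or range.

ROBOT

A 6-joint arm with a two-finger parallel gripper is mounted at the origin on the work surface. World frame = base frame: x ahead of the robot, y to its left, z up, the work surface at z = 0. Lengths are in m, angles in rad, forces in N, time in s.
With the tool pointing down it reaches from about 0.325 to 0.85 m from the base axis. Payload 4.4 kg.
Tool frame: the origin (TCP) lies midway between the tips of the shut fingers; the grasp point (between the pads) lies behind it (grip_depth is the z of the grasp point in the tool frame, in m); z points along the fingers, y is the line along which they close (so a half turn about z gives the same grasp; the last joint's range is limited). The gripper opens to 94 mm and grips with 3 to 60 N. Pads are 16 mm wide; open, the fingers measure 119 mm over their backs; the gripper's body (75 mm by 177 mm) begins 78 mm behind the grasp point.
Start: joints at [-1.357, 0.207, 1.542, -0, 1.393, -0.15], TCP at [0.205, -0.537, 0.205] pointing down, gripper open.
Joint ranges: [-2.73, 2.73], [-0.86, 2.22], [0.23, 2.46], [-1.11, 4.25], [0.08, 2.63], [-2.82, 2.82]. Speed limits (rad/s): [2.79, 2.79, 3.14, 3.14, 3.14, 3.14].

INTERFACE

Orientations are given as a 3x3 rotation matrix whose columns are the frame's x, y, z axes.
In Python, from plant import * gives the robot as it stands.
- The arm moves only by the tool move_arm, never from a script. Its argument "moves" is a list of rows, each an object of numbers: "ax", "ay", "az": the turn, a rotation vector about the tool's x, y, z normalised to -1 to 1, where 1 is 90 degrees; "dx", "dy", "dz": the shift along the tool's x, y, z normalised to -1 to 1, where 1 is 400 mm; "claw": the opening, from 0 (shut) to 1 (fully open). A call has 1 to 10 rows; each row shifts and turns the commanded pose from where the row before left it, along the tool's axes as they then stand; what a row does not reach is not made up. A row lasts 1/10 s, in which the tool goes at most 50 mm and 8.59 degrees, less where a joint would pass 70% of its speed; a pose out of reach is approached as far as the arm can. A call with a number of a shift or a turn outside -1 to 1 is refused whole. A call with a gripper value outside its range is refused whole. The fingers move at their own pace and stop on an object; the grip force is fixed at half the most. Time passes only in rows, so rows that do not move let the fingers close. It gives the time, the measured TCP pose, the force, the opening and the grip force at its end, in the units of the state.
- get_obs(): the state, without advancing time (a new reading comes with each control period).
- get_image(name): name is "scene" or "top" or "wrist"; returns a dict with "pixels" (400x640x3 uint8, red, green, blue), "fx", "fy", "cx", "cy" (pixels), "dist" ([k1, k2, p1, p2, k3] as OpenCV has them; the pictures are not rectified), "R" (3x3) and "t" (3): a world point X has camera coordinates R X + t; the wrist camera has in their place "tool_from_camera" (4x4, takes a point from camera to tool coordinates, whose origin is the TCP and whose axes are the flange's). Camera axes: x right, y down, z forward; pixel columns grow to the right and rows downward; lengths in m; the calibration is good to about 2 mm. A picture is of the moment at which its call begins: read the wrist's pose just before it. There is no depth.
- hand_in(): hands the job in; it is judged then, once.
Trained networks look in the newest picture that a camera, given by its name, has taken for a name from the list of things; names that differ only in an ending like _2 or _b are one class to them, and where a whole thing is asked for, a point or a joint stands for the part that bears it (a point fixed in the world has none). Each returns a list of dicts, best first, with "confidence" (0 to 1); they miss things now and then, are a little off and sometimes report something else, mostly with a low value. They report only what shows in the picture. A call takes as long as a camera call.
- boxes_of(camera, target): "point" ([x, y, z] in m, in world coordinates, good to about 4 mm: the middle of the surface that is visible of it).
- spot_point(camera, target): "point" ([x, y, z] in m, in world coordinates, good to about 4 mm: a listed point, or the origin of a listed thing).
The state is a dict: "t": time; "joints": joint angles; "joint_velocities": joint speeds; "tau": joint torques, N m; "tool_pos": TCP position; "ee_rot": TCP orientation; "wrist_force": force on the tool from outside, world axes, zero at the start; "wrist_torque": the same for the moment, N m; "width": finger opening in m; "gripper_force": force on a finger pad.
Only numpy, scipy, OpenCV 4.12 (cv2) and the standard library are available. Lean on these libraries where they do the work, as an engineer would, in place of code of your own. Each camera call takes 0.05 s, during which the arm holds its last target. There are 200 camera calls.

## Working session

There is one attempt and no reset: what is moved stays moved. The work goes in short steps, Python scripts to look and compute and a tool call to move; the robot and the scene stay as the last step left them, time stands still between calls to the robot, and variables do not carry over. Pictures are saved under pics/ and viewed, at most 14 in all, crops included, and the job is handed in when it is done.

Besides the shell and the picture viewer there is one more tool, called after "Call:" in YAML: its name, and indented under it one key for each argument. move_arm: Moves the arm, as the interface text tells. Its arguments: {"type":"object","properties":{"moves":{"type":"array"}},"required":["moves"]}

```bash
ls; mkdir -p pics; python3 - <<'E'
from plant import *
import cv2,numpy as np
o=get_obs();print({k:np.round(v,3).tolist() for k,v in o.items()})
for c in ("scene","top"):
    im=get_image(c);cv2.imwrite(f"pics/{c}0.png",im["pixels"][:,:,::-1])
    print(c,im["fx"],im["cx"],im["cy"],im["dist"],np.round(im["R"],3).tolist(),im["t"])
    for n in "bar0 nest0 table_axis table_knob stud_hole nut_knob pin crate bolt mat cup pen_pot calculator table_disc nut_body".split():
        print(n,[(np.round(d["point"],3).tolist(),round(d["confidence"],2)) for d in spot_point(c,n)][:6])
E
```

```text
pics
{'t': 0.0, 'joints': [-1.356, 0.207, 1.543, -0.0, 1.393, -0.15], 'joint_velocities': [0.0, -0.0, 0.0, 0.0, 0.001, 0.001], 'tau': [-0.001, -37.088, -28.142, 0.07, 0.036, -0.0], 'tool_pos': [0.205, -0.536, 0.204], 'ee_rot': [[0.934, 0.357, -0.0], [0.357, -0.934, 0.002], [0.0, -0.002, -1.0]], 'wrist_force': [0.28, 0.025, 0.04], 'wrist_torque': [-0.005, -0.029, 0.008], 'gripper_force': 0.0, 'width': 0.094}
scene 492.8419594826202 319.09654709849224 205.5637889613723 [0.01776098 0.         0.         0.         0.        ] [[0.013, 1.0, 0.008], [0.603, -0.001, -0.797], [-0.797, 0.015, -0.603]] [-0.01382818 -0.22988876  1.76685049]
bar0 [([0.487, 0.409, 0.011], 0.72), ([0.366, 0.348, 0.006], 0.69), ([0.419, 0.262, 0.011], 0.55)]
nest0 [([0.62, 0.119, 0.05], 0.92), ([0.534, 0.077, 0.045], 0.84), ([0.665, 0.033, 0.051], 0.58)]
table_axis [([0.596, 0.054, 0.052], 0.79)]
table_knob [([0.549, 0.148, 0.1], 0.55)]
stud_hole [([0.565, -0.159, 0.086], 0.69)]
nut_knob [([0.404, -0.32, 0.011], 0.73), ([0.56, -0.218, 0.159], 0.58)]
pin [([0.496, -0.376, 0.012], 0.54)]
crate [([0.476, -0.358, -0.0], 0.73)]
bolt [([0.404, -0.317, 0.01], 0.44)]
mat [([0.449, 0.336, -0.002], 0.96)]
cup [([0.399, -0.013, 0.004], 0.71), ([0.365, 0.349, 0.006], 0.5)]
pen_pot [([0.716, 0.247, -0.001], 0.78), ([0.404, -0.318, 0.011], 0.64)]
calculator [([0.731, -0.211, -0.004], 0.87), ([0.406, -0.317, 0.01], 0.33)]Traceback (most recent call last):
  File "<stdin>", line 8, in <module>
ValueError: it knows: bar, bolt, bracket, calculator, crate, cup, mat, nest, nut_knob, pen_pot, pin, spacer, stud_hole, table_axis, table_knob
```

```bash
python3 - <<'E'
from plant import *
import cv2,numpy as np
im=get_image("top");cv2.imwrite("pics/top0.png",im["pixels"][:,:,::-1])
print(im["fx"],im["cx"],im["cy"],im["dist"],np.round(im["R"],3).tolist(),im["t"])
for n in "bar nest table_axis table_knob stud_hole nut_knob pin crate bolt spacer bracket cup".split():
        print(n,[(np.round(d["point"],3).tolist(),round(d["confidence"],2)) for d in spot_point("top",n)][:6])
E
```

```text
449.6826156686099 318.7292921732903 199.50832851540605 [0.02480791 0.         0.         0.         0.        ] [[0.008, -1.0, -0.014], [-0.991, -0.006, -0.134], [0.134, 0.015, -0.991]] [-6.91676238e-04  5.38632624e-01  1.22511124e+00]
bar [([0.481, 0.409, 0.01], 0.86), ([0.419, 0.263, 0.011], 0.69), ([0.366, 0.349, 0.016], 0.65)]
nest [([0.576, -0.008, 0.053], 0.92), ([0.621, 0.12, 0.05], 0.88), ([0.669, 0.032, 0.051], 0.73), ([0.531, 0.08, 0.049], 0.63), ([0.411, -0.319, 0.011], 0.25), ([0.562, -0.214, 0.163], 0.16)]
table_axis [([0.601, 0.056, 0.051], 0.69), ([0.714, 0.248, 0.006], 0.32)]
table_knob [([0.552, 0.147, 0.097], 0.82)]
stud_hole [([0.559, -0.156, 0.082], 0.95), ([0.559, -0.214, 0.165], 0.57), ([0.528, 0.079, 0.047], 0.48)]
nut_knob [([0.559, -0.216, 0.164], 0.78)]
pin [([0.411, -0.319, 0.012], 0.73), ([0.499, -0.379, 0.011], 0.51), ([0.542, -0.405, 0.016], 0.28)]
crate [([0.479, -0.358, -0.0], 0.94)]
bolt [([0.408, -0.318, 0.009], 0.52)]
spacer [([0.545, -0.403, 0.018], 0.57)]
bracket [([0.456, -0.341, 0.005], 0.71)]
cup []
```

View pics/scene0.png

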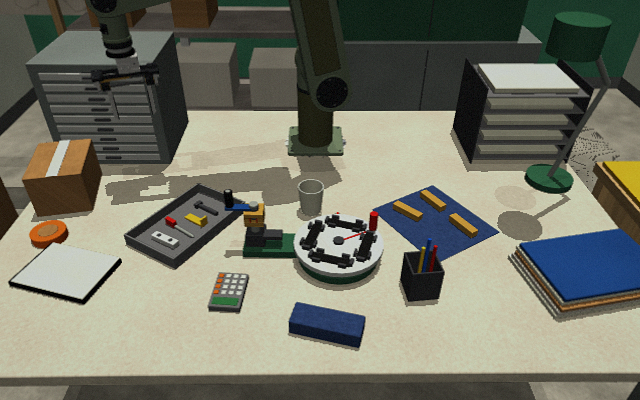

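View pics/top0.png

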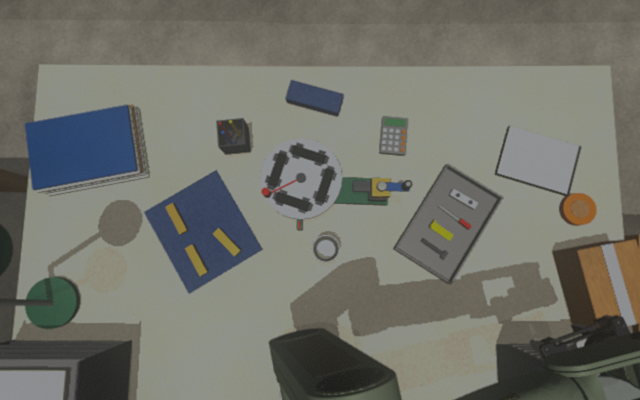

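The scene picture shows three blanks on the mat, the turntable with its red knob at (374,220), and the nut and crank at about (245,208). The pin is in the crate at (178,223). The top view shows the knob at (265,191), the pointer at (299,225), the pin from its head at (465,224) to its tip at (440,207), and the blanks at (176,218), (226,242) and (196,260).

```bash
cat > h.py <<'E'
from plant import *
import plant, cv2, numpy as np, json
from scipy.spatial.transform import Rotation as Ro
def Rdown(yaw):  # yaw (deg): direction of tool x in the world, tool pointing down
    c,s=np.cos(np.radians(yaw)),np.sin(np.radians(yaw))
    return np.array([[c,s,0],[s,-c,0],[0,0,-1.]])
def wrap(o,yaw):  # pick yaw or yaw+180 that keeps joint 6 in range, nearest to now
    cur=np.degrees(np.arctan2(o["ee_rot"][1][0],o["ee_rot"][0][0]))
    return min((yaw+180*k for k in range(-3,4)),key=lambda y:abs(y-cur))
def plan(wps,start=None,vmax=.048,wmax=8.3):
    """wps: (x,y,z,yaw,claw); x,y,z of TCP. Prints rows, 10 per call."""
    o=get_obs(); p=np.array(o["tool_pos"]);R=np.array(o["ee_rot"])
    if start is not None: p=np.array(start[:3]);R=Rdown(start[3])
    rows=[]
    for w in wps:
        v=w[5] if len(w)>5 else vmax
        t=np.array(w[:3]);Rt=Rdown(w[3]);claw=w[4]
        n=max(1,int(np.ceil(np.linalg.norm(t-p)/v-1e-6)),int(np.ceil(np.degrees(np.linalg.norm(Ro.from_matrix(R.T@Rt).as_rotvec()))/wmax-1e-6)))
        p0=p.copy();R0=R.copy();rv=Ro.from_matrix(R0.T@Rt).as_rotvec()
        for i in range(1,n+1):
            tp=p0+(t-p0)*i/n; tR=R0@Ro.from_rotvec(rv*i/n).as_matrix()
            d=np.round(R.T@(tp-p)/.4,3); a=np.round(Ro.from_matrix(R.T@tR).as_rotvec()/(np.pi/2),3)
            rows.append({k:float(x) for k,x in zip(("dx","dy","dz","ax","ay","az"),[*d,*a]) if x}|{"claw":claw})
            p=p+R@d*.4; R=R@Ro.from_rotvec(a*np.pi/2).as_matrix()
    for i in range(0,len(rows),10): print(json.dumps(rows[i:i+10]).replace('"claw"','"claw"'));print()
    print(len(rows),"end",p.round(4))
def cam(name):
    o=get_obs(); im=get_image(name)
    K=np.array([[im["fx"],0,im["cx"]],[0,im["fy"],im["cy"]],[0,0,1]])
    if name=="wrist":
        T=np.array(im["tool_from_camera"]); Rt=np.array(o["ee_rot"])
        Rcw=Rt@T[:3,:3]; c=np.array(o["tool_pos"])+Rt@T[:3,3]
    else: Rcw=np.array(im["R"]).T; c=-Rcw@np.array(im["t"])
    return dict(pix=np.asarray(im["pixels"])[:,:,::-1].copy(),K=K,D=np.array(im["dist"],float),R=Rcw,c=c)
def toplane(C,uv,z):
    q=cv2.undistortPoints(np.array(uv,float).reshape(-1,1,2),C["K"],C["D"]).reshape(-1,2)
    d=np.c_[q,np.ones(len(q))]@C["R"].T
    return (C["c"]+d*((z-C["c"][2])/d[:,2])[:,None])
def px(C,X):
    R=C["R"].T; return cv2.projectPoints(np.array(X,float).reshape(-1,1,3),cv2.Rodrigues(R)[0],-R@C["c"],C["K"],C["D"])[0].reshape(-1,2)
def spots(c,n): return [(np.round(d["point"],4).tolist(),round(d["confidence"],2)) for d in spot_point(c,n)]
E
python3 - <<'E'
from h import *
print([x for x in dir(plant) if not x.startswith('_')]); print(getattr(plant,'grip_depth',None))
im=get_image("wrist");print(im["fx"],im["cx"],im["cy"],im["dist"],np.round(im["tool_from_camera"],3).tolist())
plan([(.33,-.40,.30,0,1),(.50,-.16,.36,0,1),(.52,.04,.36,0,1)])
E
```

```text
['MotionError', 'boxes_of', 'get_image', 'get_obs', 'grip_depth', 'hand_in', 'spot_point']
-0.0188
306.11255076627066 319.0888858550485 199.29308257068507 [-0.02367493  0.          0.          0.          0.        ] [[0.001, -0.968, -0.251, 0.073], [1.0, 0.001, -0.001, -0.0], [0.001, -0.251, 0.968, -0.18], [0.0, 0.0, 0.0, 1.0]]
[{"dx": 0.083, "dy": -0.042, "dz": -0.047, "az": 0.046, "claw": 1}, {"dx": 0.079, "dy": -0.047, "dz": -0.048, "az": 0.047, "claw": 1}, {"dx": 0.076, "dy": -0.054, "dz": -0.047, "az": 0.046, "claw": 1}, {"dx": 0.072, "dy": -0.059, "dz": -0.047, "az": 0.047, "claw": 1}, {"dx": 0.067, "dy": -0.063, "dz": -0.047, "az": 0.046, "claw": 1}, {"dx": 0.061, "dy": -0.086, "dz": -0.021, "claw": 1}, {"dx": 0.061, "dy": -0.086, "dz": -0.022, "claw": 1}, {"dx": 0.06, "dy": -0.085, "dz": -0.021, "claw": 1}, {"dx": 0.061, "dy": -0.086, "dz": -0.022, "claw": 1}, {"dx": 0.061, "dy": -0.086, "dz": -0.021, "claw": 1}]

[{"dx": 0.061, "dy": -0.086, "dz": -0.022, "claw": 1}, {"dx": 0.06, "dy": -0.085, "dz": -0.021, "claw": 1}, {"dx": 0.01, "dy": -0.1, "claw": 1}, {"dx": 0.01, "dy": -0.1, "claw": 1}, {"dx": 0.01, "dy": -0.1, "claw": 1}, {"dx": 0.01, "dy": -0.1, "claw": 1}, {"dx": 0.011, "dy": -0.1, "claw": 1}]

17 end [0.5202 0.0399 0.3599]
```

Call:
move_arm:
  moves:
    - {"dx":0.083,"dy":-0.042,"dz":-0.047,"az":0.046,"claw":1}
    - {"dx":0.079,"dy":-0.047,"dz":-0.048,"az":0.047,"claw":1}
    - {"dx":0.076,"dy":-0.054,"dz":-0.047,"az":0.046,"claw":1}
    - {"dx":0.072,"dy":-0.059,"dz":-0.047,"az":0.047,"claw":1}
    - {"dx":0.067,"dy":-0.063,"dz":-0.047,"az":0.046,"claw":1}
    - {"dx":0.06,"dy":-0.085,"dz":-0.02,"claw":1}
    - {"dx":0.06,"dy":-0.085,"dz":-0.02,"claw":1}
    - {"dx":0.06,"dy":-0.085,"dz":-0.02,"claw":1}
    - {"dx":0.06,"dy":-0.085,"dz":-0.02,"claw":1}
    - {"dx":0.06,"dy":-0.085,"dz":-0.02,"claw":1}

```text
validation failed for argument at $.mo...
```

Call:
move_arm:
  moves:
    - {"dx":0.08,"dy":-0.08,"dz":-0.02,"claw":1}
    - {"dx":0.08,"dy":-0.08,"dz":-0.02,"claw":1}
    - {"dx":0.04,"dy":-0.1,"claw":1}
    - {"dx":0.04,"dy":-0.1,"claw":1}
    - {"dx":0.02,"dy":-0.1,"claw":1}
    - {"claw":1}
    - {"claw":1}

```text
validation failed for argument at $.mo...
```

```bash
python3 - <<'E'
from h import *
o=get_obs();print(o["t"],o["tool_pos"],o["joints"])
C=cam("wrist");cv2.imwrite("pics/w1.png",C["pix"]);np.save("w1.npy",C,allow_pickle=True)
for n in "bar nest table_axis table_knob stud_hole nut_knob pin".split(): print(n,spots("wrist",n)[:5])
E
```

```text
1.4 [ 0.20510992 -0.5371556   0.20542541] [-1.35651874e+00  2.06632129e-01  1.54150630e+00 -7.47339919e-06
  1.39353572e+00 -1.50472024e-01]
bar []
nest []
table_axis []
table_knob []
stud_hole []
nut_knob []
pin []
```

View pics/w1.png

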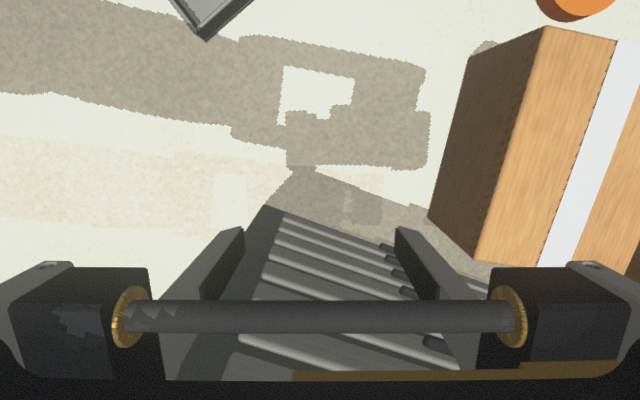

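The wrist picture shows only the start area: the fingers at the bottom and the carton at the right. The arm has not moved because every row needs all its keys, so I'll send full rows.

Call:
move_arm:
  moves:
    - {"dx":0.083,"dy":-0.042,"dz":-0.047,"ax":0,"ay":0,"az":0.046,"claw":1}
    - {"dx":0.079,"dy":-0.047,"dz":-0.048,"ax":0,"ay":0,"az":0.047,"claw":1}
    - {"dx":0.076,"dy":-0.054,"dz":-0.047,"ax":0,"ay":0,"az":0.046,"claw":1}
    - {"dx":0.072,"dy":-0.059,"dz":-0.047,"ax":0,"ay":0,"az":0.047,"claw":1}
    - {"dx":0.067,"dy":-0.063,"dz":-0.047,"ax":0,"ay":0,"az":0.046,"claw":1}
    - {"dx":0.06,"dy":-0.085,"dz":-0.02,"ax":0,"ay":0,"az":0,"claw":1}
    - {"dx":0.06,"dy":-0.085,"dz":-0.02,"ax":0,"ay":0,"az":0,"claw":1}
    - {"dx":0.06,"dy":-0.085,"dz":-0.02,"ax":0,"ay":0,"az":0,"claw":1}
    - {"dx":0.06,"dy":-0.085,"dz":-0.02,"ax":0,"ay":0,"az":0,"claw":1}
    - {"dx":0.06,"dy":-0.085,"dz":-0.02,"ax":0,"ay":0,"az":0,"claw":1}

```text
t: 2.8
tool_pos: [0.4506, -0.2286, 0.3404]
ee_rot: [[1.0, 0.0, 0.001], [0.0, -1.0, -0.0], [0.001, 0.0, -1.0]]
wrist_force: [0.3, -0.4, -0.4]
width: 0.0943
gripper_force: 0.0
```

Call:
move_arm:
  moves:
    - {"dx":0,"dy":-0.12,"dz":-0.02,"ax":0,"ay":0,"az":0,"claw":1}
    - {"dx":0,"dy":-0.12,"dz":-0.02,"ax":0,"ay":0,"az":0,"claw":1}
    - {"dx":0,"dy":-0.12,"dz":0,"ax":0,"ay":0,"az":0,"claw":1}
    - {"dx":0,"dy":-0.12,"dz":0,"ax":0,"ay":0,"az":0,"claw":1}
    - {"dx":0,"dy":-0.12,"dz":0,"ax":0,"ay":0,"az":0,"claw":1}
    - {"dx":0,"dy":-0.12,"dz":0,"ax":0,"ay":0,"az":0,"claw":0.5}
    - {"dx":0,"dy":-0.05,"dz":0,"ax":0,"ay":0,"az":0,"claw":0.5}
    - {"dx":0,"dy":0,"dz":0,"ax":0,"ay":0,"az":0,"claw":0.5}

```text
t: 3.6
tool_pos: [0.4493, 0.0803, 0.356]
ee_rot: [[1.0, 0.005, 0.0], [0.005, -1.0, 0.001], [0.0, -0.001, -1.0]]
wrist_force: [0.1, 0.5, 0.2]
width: 0.0731
gripper_force: 0.0
```

```bash
python3 - <<'E'
from h import *
o=get_obs();print(o["t"],o["tool_pos"],o["joints"].round(3))
C=cam("wrist");cv2.imwrite("pics/w2.png",C["pix"]);np.save("w2.npy",C,allow_pickle=True)
for n in "bar nest table_axis table_knob stud_hole nut_knob".split(): print(n,spots("wrist",n)[:5])
E
```

```text
3.6 [0.44934088 0.08034694 0.35603802] [-1.300e-02 -1.300e-01  1.586e+00  1.000e-03  1.686e+00  1.552e+00]
bar [([0.3722, 0.3489, 0.012], 0.89), ([0.4163, 0.2621, 0.011], 0.72), ([0.4849, 0.4079, 0.0107], 0.69)]
nest [([0.5783, -0.0136, 0.0516], 0.85), ([0.6658, 0.0367, 0.0499], 0.79), ([0.6197, 0.1244, 0.0474], 0.78), ([0.5316, 0.0753, 0.0517], 0.74)]
table_axis [([0.5959, 0.053, 0.0488], 0.64), ([0.5417, -0.4079, 0.0115], 0.46)]
table_knob [([0.5484, 0.1485, 0.0918], 0.79)]
stud_hole [([0.5643, -0.1614, 0.0826], 0.75), ([0.4512, 0.3282, -0.0001], 0.27)]
nut_knob [([0.562, -0.2162, 0.1687], 0.97), ([0.4533, 0.3298, 0.0009], 0.35)]
```

View pics/w2.png

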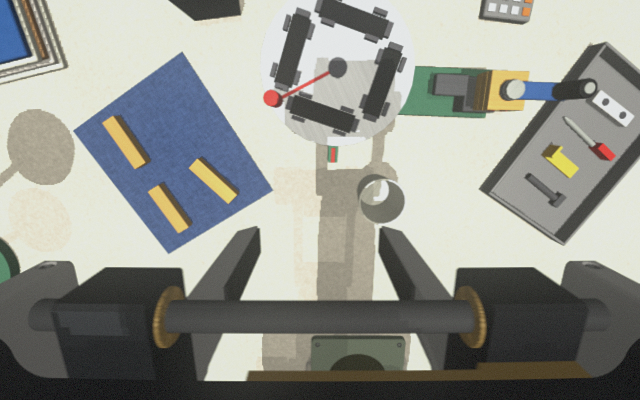

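The wrist picture shows three blanks at (125,141), (213,181) and (168,208). The four nests sit round the hub at (337,68), and the red knob is at (272,98) with the pointer at (332,154). The nut is at (503,90) with its crank knob at (589,88), and the pin runs from its tip at (565,120) to its head at (603,152). Next I fit the shapes.

```bash
cat >> h.py <<'E'
from scipy.optimize import minimize
def boxpts(x,y,yaw,dims,z0,z1):
    c,s=np.cos(yaw),np.sin(yaw);L,W=dims[0]/2,dims[1]/2
    return [[x+c*a-s*b,y+s*a+c*b,z] for a in(-L,L) for b in(-W,W) for z in(z0,z1)]
def brass(C):
    h=cv2.cvtColor(C["pix"],cv2.COLOR_BGR2HSV); return cv2.inRange(h,(12,90,80),(30,255,255))
def fitbars(C,region=lambda p:True):
    m=brass(C); n,lab,st,ce=cv2.connectedComponentsWithStats(m); out=[]
    for i in range(1,n):
        if st[i,4]<150: continue
        P=toplane(C,ce[i],.014)[0]
        if not(.25<P[0]<.75 and region(P)): continue
        uv=np.argwhere(lab==i)[:,::-1].astype(np.float32)
        r=cv2.boxPoints(cv2.minAreaRect(uv));w=toplane(C,r,.02)
        e=max([w[1]-w[0],w[2]-w[1]],key=np.linalg.norm)
        S=4;x0,y0=st[i,0]-8,st[i,1]-8;sub=cv2.resize((lab[max(y0,0):y0+st[i,3]+16,max(x0,0):x0+st[i,2]+16]==i).astype(np.uint8),None,fx=S,fy=S,interpolation=cv2.INTER_NEAREST)
        x0,y0=max(x0,0),max(y0,0)
        def cost(q):
            hp=cv2.convexHull(((px(C,boxpts(*q,(.09,.024),0,.02))-[x0-.5,y0-.5])*S*16).astype(np.int32))
            im=np.zeros_like(sub);cv2.fillConvexPoly(im,hp,1,shift=4);return float((im!=sub).sum())/(im|sub).sum()
        q0=np.array([P[0],P[1],np.arctan2(e[1],e[0])]);b=None
        r=minimize(cost,q0,method="Nelder-Mead",options=dict(initial_simplex=q0+np.array([[0,0,0],[.006,0,0],[0,.006,0],[0,0,.1]]),xatol=1e-4,fatol=1e-4))
        out.append((r.x[0].round(4),r.x[1].round(4),np.degrees(r.x[2]).round(1)%180,round(r.fun,2)))
    return out
def fitnests(C,a0=(.598,.055)):
    g=cv2.cvtColor(C["pix"],cv2.COLOR_BGR2GRAY); m=(g<85).astype(np.uint8)
    n,lab,st,ce=cv2.connectedComponentsWithStats(m); W=[]
    for i in range(1,n):
        P=toplane(C,ce[i],.053)[0]
        r=np.hypot(P[0]-a0[0],P[1]-a0[1])
        if st[i,4]>300 and .05<r<.09: W.append([*P[:2],st[i,4]])
    return np.array(W)
E
python3 - <<'E'
from h import *
Cw=np.load("w2.npy",allow_pickle=True).item(); Ct=cam("top")
for C in(Cw,Ct):
    print("bars",*fitbars(C,lambda p:p[1]>.15),sep="\n")
    W=fitnests(C);print(W.round(4).tolist(), W[:,:2].mean(0)if len(W) else'')
    h=cv2.cvtColor(C["pix"],cv2.COLOR_BGR2HSV); red=cv2.inRange(h,(0,140,90),(8,255,255))|cv2.inRange(h,(172,140,90),(180,255,255))
    n,lab,st,ce=cv2.connectedComponentsWithStats(red)
    for i in range(1,n):
        if st[i,4]>5: print(st[i],ce[i].round(1),toplane(C,ce[i],.05)[0].round(4),toplane(C,ce[i],.1)[0].round(4))
E
```

```text
bars
(np.float64(0.6677), np.float64(0.5232), np.float64(12.5), np.float64(0.77))
(np.float64(0.4853), np.float64(0.4112), np.float64(29.5), np.float64(0.16))
(np.float64(0.4195), np.float64(0.2656), np.float64(45.30000000000001), np.float64(0.14))
(np.float64(0.3689), np.float64(0.3493), np.float64(30.599999999999994), np.float64(0.17))
[[0.6645, 0.0343, 1304.0], [0.6224, 0.1213, 1223.0], [0.5783, -0.0105, 1222.0], [0.5321, 0.0778, 1143.0]] [0.59929647 0.05573416]
[282  72  47  26  87] [304.6  84.8] [0.5738 0.1041 0.05  ] [0.5685 0.1018 0.1   ]
[264  91  15  15 179] [270.8  97.8] [0.5549 0.1553 0.05  ] [0.5516 0.1477 0.1   ]
[597 144  18  16 140] [605.7 151.7] [ 0.4786 -0.3794  0.05  ] [ 0.4831 -0.332   0.1   ]
[331 148   4  14  37] [332.6 154.5] [0.4698 0.0603 0.05  ] [0.4752 0.0624 0.1   ]
bars
(np.float64(0.4871), np.float64(0.4108), np.float64(31.30000000000001), np.float64(0.18))
(np.float64(0.3705), np.float64(0.349), np.float64(32.5), np.float64(0.23))
[[0.6645, 0.0325, 398.0]] [0.6645435  0.03248284]
[219 122   2   3   6] [219.5 123. ] [0.7545 0.2866 0.05  ] [0.7389 0.2744 0.1   ]
[460 219  11   9  44] [464.6 223.4] [ 0.4733 -0.3965  0.05  ] [ 0.4691 -0.3811  0.1   ]
```

Axis (0.599, 0.056), nests at -18.35° (mod 90), knob at 116.7° and pointer at about 178°. First pick: blank at (0.4195, 0.2656), 45°.

```bash
cat >> h.py <<'E'
AX=np.array([.5993,.0557])
def nest(k,th=-18.35):
    a=np.radians(th+90*k); return (*(AX+.07*np.array([np.cos(a),np.sin(a)])),th+90*k+90)
E
python3 - <<'E'
from h import *
print([np.round(nest(k),4) for k in range(4)])
S=.55
x,y,w=.4195,.2656,45.3
plan([(x,y,.15,w,S),(x,y,.05,w,S),(x,y,.005,w,S,.03)])
print('LIFT')
X,Y,W=nest(0)
plan([(x,y,.005,w,.15)]*3+[(x,y,.14,w,.15),(X,Y,.14,W,.15),(X,Y,.085,W,.15)],start=(x,y,.005,w))
E
```

```text
[array([6.657e-01, 3.370e-02, 7.165e+01]), array([6.2130e-01, 1.2210e-01, 1.6165e+02]), array([5.3290e-01, 7.7700e-02, 2.5165e+02]), array([ 5.7730e-01, -1.0700e-02,  3.4165e+02])]
[{"dx": -0.013, "dy": -0.079, "dz": 0.086, "az": -0.084, "claw": 0.55}, {"dx": -0.002, "dy": -0.079, "dz": 0.085, "az": -0.084, "claw": 0.55}, {"dx": 0.008, "dy": -0.08, "dz": 0.086, "az": -0.084, "claw": 0.55}, {"dx": 0.018, "dy": -0.077, "dz": 0.086, "az": -0.084, "claw": 0.55}, {"dx": 0.029, "dy": -0.074, "dz": 0.086, "az": -0.084, "claw": 0.55}, {"dx": 0.038, "dy": -0.07, "dz": 0.085, "az": -0.084, "claw": 0.55}, {"dz": 0.083, "claw": 0.55}, {"dz": 0.084, "claw": 0.55}, {"dz": 0.083, "claw": 0.55}, {"dz": 0.056, "claw": 0.55}]

[{"dz": 0.057, "claw": 0.55}]

11 end [0.4195 0.2654 0.005 ]
LIFT
[{"claw": 0.15}, {"claw": 0.15}, {"claw": 0.15}, {"dz": -0.112, "claw": 0.15}, {"dz": -0.113, "claw": 0.15}, {"dz": -0.113, "claw": 0.15}, {"dx": 0.003, "dy": 0.106, "az": -0.037, "claw": 0.15}, {"dx": -0.004, "dy": 0.105, "az": -0.036, "claw": 0.15}, {"dx": -0.009, "dy": 0.106, "az": -0.037, "claw": 0.15}, {"dx": -0.016, "dy": 0.104, "az": -0.036, "claw": 0.15}]

[{"dx": -0.021, "dy": 0.104, "az": -0.037, "claw": 0.15}, {"dx": -0.028, "dy": 0.102, "az": -0.037, "claw": 0.15}, {"dx": -0.033, "dy": 0.1, "az": -0.036, "claw": 0.15}, {"dx": -0.039, "dy": 0.098, "az": -0.037, "claw": 0.15}, {"dz": 0.069, "claw": 0.15}, {"dz": 0.069, "claw": 0.15}]

16 end [0.6657 0.0338 0.085 ]
```

Call:
move_arm:
  moves:
    - {"dx":-0.013,"dy":-0.079,"dz":0.086,"ax":0,"ay":0,"az":-0.084,"claw":0.55}
    - {"dx":-0.002,"dy":-0.079,"dz":0.085,"ax":0,"ay":0,"az":-0.084,"claw":0.55}
    - {"dx":0.008,"dy":-0.08,"dz":0.086,"ax":0,"ay":0,"az":-0.084,"claw":0.55}
    - {"dx":0.018,"dy":-0.077,"dz":0.086,"ax":0,"ay":0,"az":-0.084,"claw":0.55}
    - {"dx":0.029,"dy":-0.074,"dz":0.086,"ax":0,"ay":0,"az":-0.084,"claw":0.55}
    - {"dx":0.038,"dy":-0.07,"dz":0.085,"ax":0,"ay":0,"az":-0.084,"claw":0.55}
    - {"dx":0,"dy":0,"dz":0.083,"ax":0,"ay":0,"az":0,"claw":0.55}
    - {"dx":0,"dy":0,"dz":0.084,"ax":0,"ay":0,"az":0,"claw":0.55}
    - {"dx":0,"dy":0,"dz":0.083,"ax":0,"ay":0,"az":0,"claw":0.55}
    - {"dx":0,"dy":0,"dz":0.056,"ax":0,"ay":0,"az":0,"claw":0.55}

```text
t: 5.0
tool_pos: [0.4179, 0.2653, 0.0254]
ee_rot: [[0.703, 0.711, -0.003], [0.711, -0.703, -0.001], [-0.003, -0.001, -1.0]]
wrist_force: [0.0, -0.2, -0.1]
width: 0.0515
gripper_force: 0.0
```

Call:
move_arm:
  moves:
    - {"dx":0,"dy":0,"dz":0.057,"ax":0,"ay":0,"az":0,"claw":0.55}
    - {"dx":0,"dy":0,"dz":0,"ax":0,"ay":0,"az":0,"claw":0.15}
    - {"dx":0,"dy":0,"dz":0,"ax":0,"ay":0,"az":0,"claw":0.15}
    - {"dx":0,"dy":0,"dz":0,"ax":0,"ay":0,"az":0,"claw":0.15}
    - {"dx":0,"dy":0,"dz":0,"ax":0,"ay":0,"az":0,"claw":0.15}

```text
t: 5.5
tool_pos: [0.4207, 0.2668, 0.0067]
ee_rot: [[0.702, 0.712, 0.003], [0.712, -0.702, 0.001], [0.003, 0.002, -1.0]]
wrist_force: [-0.6, -0.6, 0.6]
width: 0.0238
gripper_force: 30.1
```

Call:
move_arm:
  moves:
    - {"dx":0,"dy":0,"dz":-0.112,"ax":0,"ay":0,"az":0,"claw":0.15}
    - {"dx":0,"dy":0,"dz":-0.113,"ax":0,"ay":0,"az":0,"claw":0.15}
    - {"dx":0,"dy":0,"dz":-0.113,"ax":0,"ay":0,"az":0,"claw":0.15}
    - {"dx":0.003,"dy":0.106,"dz":0,"ax":0,"ay":0,"az":-0.037,"claw":0.15}
    - {"dx":-0.004,"dy":0.105,"dz":0,"ax":0,"ay":0,"az":-0.036,"claw":0.15}
    - {"dx":-0.009,"dy":0.106,"dz":0,"ax":0,"ay":0,"az":-0.037,"claw":0.15}
    - {"dx":-0.016,"dy":0.104,"dz":0,"ax":0,"ay":0,"az":-0.036,"claw":0.15}
    - {"dx":-0.021,"dy":0.104,"dz":0,"ax":0,"ay":0,"az":-0.037,"claw":0.15}
    - {"dx":-0.028,"dy":0.102,"dz":0,"ax":0,"ay":0,"az":-0.037,"claw":0.15}
    - {"dx":-0.033,"dy":0.1,"dz":0,"ax":0,"ay":0,"az":-0.036,"claw":0.15}

```text
t: 6.5
tool_pos: [0.6355, 0.0626, 0.1405]
ee_rot: [[0.366, 0.931, -0.0], [0.931, -0.366, 0.0], [0.0, -0.0, -1.0]]
wrist_force: [0.6, 0.1, -3.6]
width: 0.0238
gripper_force: 30.0
```

Call:
move_arm:
  moves:
    - {"dx":-0.039,"dy":0.098,"dz":0,"ax":0,"ay":0,"az":-0.037,"claw":0.15}
    - {"dx":0,"dy":0,"dz":0.068,"ax":0,"ay":0,"az":0,"claw":0.15}
    - {"dx":0,"dy":0,"dz":0.06,"ax":0,"ay":0,"az":0,"claw":0.15}
    - {"dx":0,"dy":0,"dz":0,"ax":0,"ay":0,"az":0,"claw":0.15}
    - {"dx":0,"dy":0,"dz":0,"ax":0,"ay":0,"az":0,"claw":0.15}

```text
t: 7.0
tool_pos: [0.6647, 0.0351, 0.0887]
ee_rot: [[0.313, 0.95, -0.002], [0.95, -0.313, 0.0], [-0.0, -0.002, -1.0]]
wrist_force: [0.9, -0.2, -2.9]
width: 0.0237
gripper_force: 30.0
```

```bash
python3 - <<'E'
from h import *
o=get_obs();print(o["t"],o["tool_pos"],np.degrees(np.arctan2(o["ee_rot"][1][0],o["ee_rot"][0][0])))
X,Y,W=nest(0);print(X,Y,W)
C=cam("wrist");cv2.imwrite("pics/w3.png",C["pix"])
for c in("scene","top"):cam(c);print(spots(c,"bar"))
plan([(X,Y,.085,W,.15,.02),(X,Y,.054,W,.15,.016)])
E
```

```text
7.0 [0.66471483 0.03513453 0.08869657] 71.7593094166216
0.6657405774237191 0.033662539356749774 71.65
[([0.4834, 0.4097, 0.0119], 0.87), ([0.6656, 0.0316, 0.0946], 0.76), ([0.3632, 0.3491, 0.0084], 0.74), ([0.4987, -0.3774, 0.0106], 0.37)]
[([0.4742, 0.4109, 0.0039], 0.82), ([0.3674, 0.3486, 0.0165], 0.62)]
[{"dx": -0.004, "dy": -0.001, "dz": 0.015, "ax": 0.002, "ay": -0.001, "az": 0.001, "claw": 0.15}, {"dz": 0.039, "claw": 0.15}, {"dz": 0.039, "claw": 0.15}]

3 end [0.6658 0.0338 0.0539]
```

View pics/w3.png

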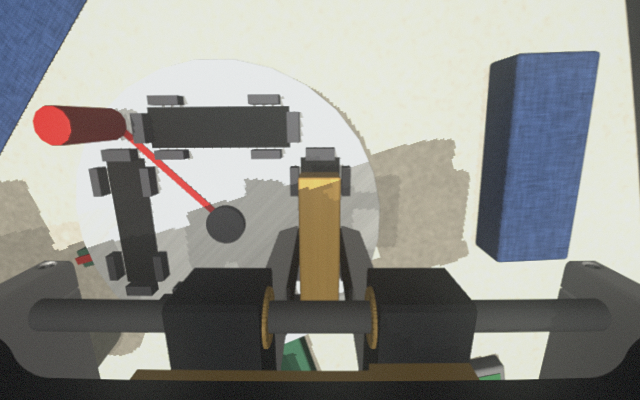

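The wrist picture shows the blank held straight, its front edge at about row 178. It is lined up over its nest, whose end guide is at (320,155). I check the numbers before lowering.

```bash
python3 - <<'E'
from h import *
o=get_obs();R=o["ee_rot"];p=o["tool_pos"]
C=cam("wrist")
print((R.T@(toplane(C,[[320,178]],p[2]+.0133)[0]-p)).round(4), (R.T@(toplane(C,[[300,182],[340,182]],p[2]+.0133)-p).T).round(4).tolist())
for k in(1,2,0):
    x,y,w=nest(k);print(k,px(C,[[*q[:2],.05] for q in boxpts(x,y,np.radians(w),(.098,.028),0,0)][::2]).round(0).tolist())
print(px(C,[*AX,.052]), px(C,[*(AX+.103*np.array([np.cos(np.radians(116.65)),np.sin(np.radians(116.65))])),.104]))
E
```

```text
[ 0.0425  0.0006 -0.0133] [[0.0402, 0.0402], [-0.0105, 0.0117], [-0.0133, -0.0132]]
1 [[288.0, 107.0], [289.0, 148.0], [148.0, 107.0], [153.0, 148.0]]
2 [[107.0, 158.0], [145.0, 158.0], [127.0, 279.0], [162.0, 280.0]]
0 [[336.0, 280.0], [301.0, 280.0], [338.0, 158.0], [299.0, 158.0]]
[[225.54576273 222.92363635]] [[ 53.9000947  125.45035153]]
```

Call:
move_arm:
  moves:
    - {"dx":0.001,"dy":-0.001,"dz":0.035,"ax":0,"ay":0,"az":0,"claw":0.15}
    - {"dx":0,"dy":0,"dz":0.026,"ax":0,"ay":0,"az":0,"claw":0.15}
    - {"dx":0,"dy":0,"dz":0.016,"ax":0,"ay":0,"az":0,"claw":0.15}
    - {"dx":0,"dy":0,"dz":0,"ax":0,"ay":0,"az":0,"claw":0.15}
    - {"dx":0,"dy":0,"dz":0,"ax":0,"ay":0,"az":0,"claw":0.5}
    - {"dx":0,"dy":0,"dz":0,"ax":0,"ay":0,"az":0,"claw":0.5}
    - {"dx":0,"dy":0,"dz":-0.1,"ax":0,"ay":0,"az":0,"claw":0.5}
    - {"dx":0,"dy":0,"dz":-0.12,"ax":0,"ay":0,"az":0,"claw":0.5}
    - {"dx":0,"dy":0,"dz":-0.12,"ax":0,"ay":0,"az":0,"claw":0.55}

```text
t: 8.2
tool_pos: [0.665, 0.0354, 0.1956]
ee_rot: [[0.313, 0.95, -0.0], [0.95, -0.313, 0.0], [-0.0, -0.0, -1.0]]
wrist_force: [0.6, -0.2, 0.2]
width: 0.051
gripper_force: 0.0
```

```bash
python3 - <<'E'
from h import *
o=get_obs();print(o["t"],o["tool_pos"])
plan([(.45,.15,.33,40,.55),(.42,.22,.33,25,.55)])
E
```

```text
8.2 [0.66502943 0.03543992 0.1955904 ]
[{"dx": 0.017, "dy": -0.1, "dz": -0.056, "az": 0.059, "claw": 0.55}, {"dx": 0.008, "dy": -0.101, "dz": -0.056, "az": 0.059, "claw": 0.55}, {"dx": -0.001, "dy": -0.102, "dz": -0.056, "az": 0.058, "claw": 0.55}, {"dx": -0.011, "dy": -0.101, "dz": -0.056, "az": 0.059, "claw": 0.55}, {"dx": -0.02, "dy": -0.099, "dz": -0.056, "az": 0.059, "claw": 0.55}, {"dx": -0.029, "dy": -0.098, "dz": -0.056, "az": 0.059, "claw": 0.55}, {"dx": 0.027, "dy": -0.091, "az": 0.083, "claw": 0.55}, {"dx": 0.016, "dy": -0.094, "az": 0.083, "claw": 0.55}]

8 end [0.42   0.2201 0.3301]
```

Call:
move_arm:
  moves:
    - {"dx":0.017,"dy":-0.1,"dz":-0.056,"ax":0,"ay":0,"az":0.059,"claw":0.55}
    - {"dx":0.008,"dy":-0.101,"dz":-0.056,"ax":0,"ay":0,"az":0.059,"claw":0.55}
    - {"dx":-0.001,"dy":-0.102,"dz":-0.056,"ax":0,"ay":0,"az":0.058,"claw":0.55}
    - {"dx":-0.011,"dy":-0.101,"dz":-0.056,"ax":0,"ay":0,"az":0.059,"claw":0.55}
    - {"dx":-0.02,"dy":-0.099,"dz":-0.056,"ax":0,"ay":0,"az":0.059,"claw":0.55}
    - {"dx":-0.029,"dy":-0.098,"dz":-0.056,"ax":0,"ay":0,"az":0.059,"claw":0.55}
    - {"dx":0.027,"dy":-0.091,"dz":0,"ax":0,"ay":0,"az":0.083,"claw":0.55}
    - {"dx":0.016,"dy":-0.094,"dz":0,"ax":0,"ay":0,"az":0.083,"claw":0.55}
    - {"dx":0,"dy":0,"dz":0,"ax":0,"ay":0,"az":0,"claw":0.55}
    - {"dx":0,"dy":0,"dz":0,"ax":0,"ay":0,"az":0,"claw":0.55}

```text
t: 9.2
tool_pos: [0.4201, 0.2205, 0.3293]
ee_rot: [[0.905, 0.426, 0.002], [0.426, -0.905, -0.0], [0.001, 0.001, -1.0]]
wrist_force: [0.7, -0.4, -0.3]
width: 0.0516
gripper_force: 0.0
```

```bash
python3 - <<'E'
from h import *
o=get_obs();print(o["t"],o["tool_pos"])
C=cam("wrist");cv2.imwrite("pics/w4.png",C["pix"])
B=fitbars(C);print(*B,sep="\n");print(spots("wrist","bar"),nest(0))
b=min(B,key=lambda q:np.hypot(q[0]-.369,q[1]-.349))
x,y,w=map(float,b[:3]);S=.55;p=o["tool_pos"];yaw=float(np.degrees(np.arctan2(o["ee_rot"][1][0],o["ee_rot"][0][0])))
plan([(x,y,.15,w,S),(x,y,.05,w,S),(x,y,.005,w,S,.03)])
print('LIFT')
X,Y,W=nest(2);W-=180
plan([(x,y,.14,w,.15),(X,Y,.14,W,.15),(X,Y,.09,W,.15)],start=(x,y,.005,w))
E
```

```text
9.2 [0.42013099 0.22048485 0.32925933]
(np.float64(0.6868), np.float64(0.0055), np.float64(73.2), np.float64(0.24))
(np.float64(0.4851), np.float64(0.4118), np.float64(29.400000000000006), np.float64(0.14))
(np.float64(0.3689), np.float64(0.3487), np.float64(30.30000000000001), np.float64(0.16))
(np.float64(0.5755), np.float64(-0.2597), np.float64(60.599999999999994), np.float64(0.51))
[([0.3712, 0.3478, 0.0064], 0.82), ([0.6566, 0.0341, 0.0627], 0.69), ([0.5798, -0.0111, 0.0507], 0.68), ([0.4834, 0.4069, 0.0149], 0.64)] (np.float64(0.6657405774237191), np.float64(0.033662539356749774), 71.65)
[{"dx": 0.004, "dy": -0.07, "dz": 0.089, "az": -0.012, "claw": 0.55}, {"dx": 0.005, "dy": -0.069, "dz": 0.09, "az": -0.011, "claw": 0.55}, {"dx": 0.007, "dy": -0.069, "dz": 0.089, "az": -0.012, "claw": 0.55}, {"dx": 0.007, "dy": -0.07, "dz": 0.089, "az": -0.012, "claw": 0.55}, {"dx": 0.009, "dy": -0.069, "dz": 0.09, "az": -0.011, "claw": 0.55}, {"dz": 0.083, "claw": 0.55}, {"dz": 0.083, "claw": 0.55}, {"dz": 0.084, "claw": 0.55}, {"dz": 0.056, "claw": 0.55}, {"dz": 0.056, "claw": 0.55}]

10 end [0.3688 0.3486 0.005 ]
LIFT
[{"dz": -0.112, "claw": 0.15}, {"dz": -0.113, "claw": 0.15}, {"dz": -0.113, "claw": 0.15}, {"dx": 0.002, "dy": 0.113, "az": -0.066, "claw": 0.15}, {"dx": -0.01, "dy": 0.113, "az": -0.065, "claw": 0.15}, {"dx": -0.022, "dy": 0.111, "az": -0.066, "claw": 0.15}, {"dx": -0.032, "dy": 0.108, "az": -0.066, "claw": 0.15}, {"dx": -0.044, "dy": 0.104, "az": -0.065, "claw": 0.15}, {"dx": -0.054, "dy": 0.1, "az": -0.066, "claw": 0.15}, {"dx": -0.065, "dy": 0.093, "az": -0.065, "claw": 0.15}]

[{"dz": 0.063, "claw": 0.15}, {"dz": 0.062, "claw": 0.15}]

12 end [0.5329 0.0775 0.0902]
```

Call:
move_arm:
  moves:
    - {"dx":0.004,"dy":-0.07,"dz":0.089,"ax":0,"ay":0,"az":-0.012,"claw":0.55}
    - {"dx":0.005,"dy":-0.069,"dz":0.09,"ax":0,"ay":0,"az":-0.011,"claw":0.55}
    - {"dx":0.007,"dy":-0.069,"dz":0.089,"ax":0,"ay":0,"az":-0.012,"claw":0.55}
    - {"dx":0.007,"dy":-0.07,"dz":0.089,"ax":0,"ay":0,"az":-0.012,"claw":0.55}
    - {"dx":0.009,"dy":-0.069,"dz":0.09,"ax":0,"ay":0,"az":-0.011,"claw":0.55}
    - {"dx":0,"dy":0,"dz":0.083,"ax":0,"ay":0,"az":0,"claw":0.55}
    - {"dx":0,"dy":0,"dz":0.083,"ax":0,"ay":0,"az":0,"claw":0.55}
    - {"dx":0,"dy":0,"dz":0.084,"ax":0,"ay":0,"az":0,"claw":0.55}
    - {"dx":0,"dy":0,"dz":0.056,"ax":0,"ay":0,"az":0,"claw":0.55}
    - {"dx":0,"dy":0,"dz":0.056,"ax":0,"ay":0,"az":0,"claw":0.55}

```text
t: 10.3
tool_pos: [0.369, 0.3481, 0.0034]
ee_rot: [[0.865, 0.503, -0.001], [0.503, -0.865, -0.001], [-0.001, 0.0, -1.0]]
wrist_force: [0.2, 0.3, 0.8]
width: 0.0515
gripper_force: 0.0
```

Call:
move_arm:
  moves:
    - {"dx":0,"dy":0,"dz":0,"ax":0,"ay":0,"az":0,"claw":0.15}
    - {"dx":0,"dy":0,"dz":0,"ax":0,"ay":0,"az":0,"claw":0.15}
    - {"dx":0,"dy":0,"dz":0,"ax":0,"ay":0,"az":0,"claw":0.15}
    - {"dx":0,"dy":0,"dz":0,"ax":0,"ay":0,"az":0,"claw":0.15}
    - {"dx":0,"dy":0,"dz":-0.112,"ax":0,"ay":0,"az":0,"claw":0.15}
    - {"dx":0,"dy":0,"dz":-0.113,"ax":0,"ay":0,"az":0,"claw":0.15}
    - {"dx":0,"dy":0,"dz":-0.113,"ax":0,"ay":0,"az":0,"claw":0.15}
    - {"dx":0.002,"dy":0.113,"dz":0,"ax":0,"ay":0,"az":-0.066,"claw":0.15}
    - {"dx":-0.01,"dy":0.113,"dz":0,"ax":0,"ay":0,"az":-0.065,"claw":0.15}
    - {"dx":-0.022,"dy":0.111,"dz":0,"ax":0,"ay":0,"az":-0.066,"claw":0.15}

```text
t: 11.3
tool_pos: [0.4387, 0.2323, 0.1413]
ee_rot: [[0.665, 0.747, 0.002], [0.747, -0.665, 0.001], [0.002, 0.001, -1.0]]
wrist_force: [1.2, 0.7, -2.6]
width: 0.0239
gripper_force: 30.0
```

Call:
move_arm:
  moves:
    - {"dx":-0.032,"dy":0.108,"dz":0,"ax":0,"ay":0,"az":-0.066,"claw":0.15}
    - {"dx":-0.044,"dy":0.104,"dz":0,"ax":0,"ay":0,"az":-0.065,"claw":0.15}
    - {"dx":-0.054,"dy":0.1,"dz":0,"ax":0,"ay":0,"az":-0.066,"claw":0.15}
    - {"dx":-0.065,"dy":0.093,"dz":0,"ax":0,"ay":0,"az":-0.065,"claw":0.15}
    - {"dx":0,"dy":0,"dz":0.063,"ax":0,"ay":0,"az":0,"claw":0.15}
    - {"dx":0,"dy":0,"dz":0.062,"ax":0,"ay":0,"az":0,"claw":0.15}
    - {"dx":0,"dy":0,"dz":0,"ax":0,"ay":0,"az":0,"claw":0.15}
    - {"dx":0,"dy":0,"dz":0,"ax":0,"ay":0,"az":0,"claw":0.15}

```text
t: 12.1
tool_pos: [0.5313, 0.0784, 0.0901]
ee_rot: [[0.316, 0.949, -0.002], [0.949, -0.316, 0.0], [-0.0, -0.002, -1.0]]
wrist_force: [0.2, 0.6, -3.6]
width: 0.0237
gripper_force: 30.0
```

```bash
cat >> h.py <<'E'
def heldend(C,o,h0=.0133):
    """front end of the held bar along tool x from image rows near the tool axis"""
    R=o["ee_rot"];p=o["tool_pos"];c=px(C,p+R@[.045,0,-h0])[0]
    m=brass(C);col=m[:,int(c[0])-6:int(c[0])+7].astype(bool).mean(1)>.5
    r=np.where(col[:int(c[1])+40])[0]; r=r[r>c[1]-40].min()
    return r,(R.T@(toplane(C,[[c[0],r-.5]],p[2]+h0)[0]-p))[0]
E
python3 - <<'E'
from h import *
o=get_obs();print(o["t"],o["tool_pos"],o["width"])
C=cam("wrist");cv2.imwrite("pics/w5.png",C["pix"]);print(heldend(C,o))
X,Y,W=nest(2)
plan([(X,Y,o["tool_pos"][2],W-180,.15,.02)])
C3=dict(C);C3["pix"]=cv2.imread("pics/w3.png");
E
```

```text
12.1 [0.53125242 0.07841011 0.09008611] 0.023743273739972363
(np.int64(171), np.float64(0.0466653860836876))
[{"dx": -0.002, "dy": 0.002, "dz": 0.003, "ax": 0.001, "az": -0.001, "claw": 0.15}]

1 end [0.5329 0.0775 0.09  ]
```

View pics/w5.png

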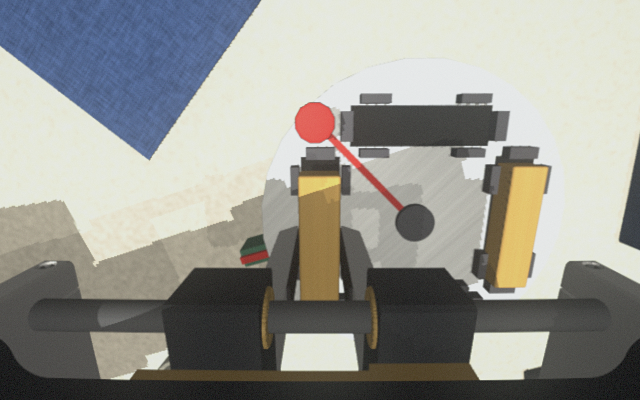

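The first blank sits in its nest at (517,225). The second is lined up over nest 2 with its end guide at (320,153), so I lower it.

Call:
move_arm:
  moves:
    - {"dx":0.002,"dy":0.002,"dz":0.035,"ax":0,"ay":0,"az":0,"claw":0.15}
    - {"dx":0,"dy":0,"dz":0.03,"ax":0,"ay":0,"az":0,"claw":0.15}
    - {"dx":0,"dy":0,"dz":0.018,"ax":0,"ay":0,"az":0,"claw":0.15}
    - {"dx":0,"dy":0,"dz":0,"ax":0,"ay":0,"az":0,"claw":0.15}
    - {"dx":0,"dy":0,"dz":0,"ax":0,"ay":0,"az":0,"claw":0.5}
    - {"dx":0,"dy":0,"dz":0,"ax":0,"ay":0,"az":0,"claw":0.5}
    - {"dx":0,"dy":0,"dz":-0.1,"ax":0,"ay":0,"az":0,"claw":0.5}
    - {"dx":0,"dy":0,"dz":-0.12,"ax":0,"ay":0,"az":0,"claw":0.5}
    - {"dx":0,"dy":0,"dz":-0.12,"ax":0,"ay":0,"az":0,"claw":0.55}

```text
t: 13.05
tool_pos: [0.5328, 0.0787, 0.1945]
ee_rot: [[0.316, 0.949, -0.0], [0.949, -0.316, -0.0], [-0.0, -0.0, -1.0]]
wrist_force: [0.5, -0.7, -0.3]
width: 0.0503
gripper_force: 0.0
```

```bash
python3 - <<'E'
from h import *
o=get_obs();print(o["t"],o["tool_pos"])
plan([(.44,.25,.30,30,.55)])
E
```

```text
13.05 [0.53277798 0.07872086 0.19453578]
[{"dx": 0.055, "dy": -0.059, "dz": -0.044, "az": 0.077, "claw": 0.55}, {"dx": 0.048, "dy": -0.066, "dz": -0.044, "az": 0.077, "claw": 0.55}, {"dx": 0.04, "dy": -0.071, "dz": -0.044, "az": 0.077, "claw": 0.55}, {"dx": 0.031, "dy": -0.075, "dz": -0.044, "az": 0.077, "claw": 0.55}, {"dx": 0.021, "dy": -0.078, "dz": -0.044, "az": 0.077, "claw": 0.55}, {"dx": 0.012, "dy": -0.08, "dz": -0.044, "az": 0.077, "claw": 0.55}]

6 end [0.44   0.2498 0.3002]
```

Call:
move_arm:
  moves:
    - {"dx":0.055,"dy":-0.059,"dz":-0.044,"ax":0,"ay":0,"az":0.077,"claw":0.55}
    - {"dx":0.048,"dy":-0.066,"dz":-0.044,"ax":0,"ay":0,"az":0.077,"claw":0.55}
    - {"dx":0.04,"dy":-0.071,"dz":-0.044,"ax":0,"ay":0,"az":0.077,"claw":0.55}
    - {"dx":0.031,"dy":-0.075,"dz":-0.044,"ax":0,"ay":0,"az":0.077,"claw":0.55}
    - {"dx":0.021,"dy":-0.078,"dz":-0.044,"ax":0,"ay":0,"az":0.077,"claw":0.55}
    - {"dx":0.012,"dy":-0.08,"dz":-0.044,"ax":0,"ay":0,"az":0.077,"claw":0.55}
    - {"dx":0,"dy":0,"dz":0,"ax":0,"ay":0,"az":0,"claw":0.55}
    - {"dx":0,"dy":0,"dz":0,"ax":0,"ay":0,"az":0,"claw":0.55}

```text
t: 13.85
tool_pos: [0.4404, 0.2501, 0.2994]
ee_rot: [[0.865, 0.502, 0.002], [0.502, -0.865, -0.0], [0.002, 0.001, -1.0]]
wrist_force: [0.2, -0.8, -1.0]
width: 0.0521
gripper_force: 0.0
```

```bash
python3 - <<'E'
from h import *
o=get_obs();print(o["t"],o["tool_pos"])
C=cam("wrist");cv2.imwrite("pics/w6.png",C["pix"])
B=fitbars(C);print(*B,sep="\n");print(spots("wrist","bar"))
b=min(B,key=lambda q:np.hypot(q[0]-.485,q[1]-.411))
x,y,w=map(float,b[:3]);S=.55
x-=.0015*np.cos(np.radians(w));y-=.0015*np.sin(np.radians(w))
plan([(x,y,.15,w,S),(x,y,.05,w,S),(x,y,.005,w,S,.03)])
print('LIFT')
X,Y,W=nest(3);W-=360
plan([(x,y,.14,w,.15),(.50,.15,.15,W+15,.15),(X,Y,.14,W,.15),(X,Y,.09,W,.15)],start=(x,y,.005,w))
E
```

```text
13.85 [0.44042223 0.25007898 0.29936054]
(np.float64(0.4854), np.float64(0.4105), np.float64(30.19999999999999), np.float64(0.13))
(np.float64(0.6862), np.float64(-0.0002), np.float64(70.9), np.float64(0.24))
(np.float64(0.5366), np.float64(0.0513), np.float64(71.4), np.float64(0.08))
(np.float64(0.5743), np.float64(-0.2722), np.float64(63.099999999999994), np.float64(0.39))
(np.float64(0.3116), np.float64(-0.0473), np.float64(42.900000000000006), np.float64(0.6))
[([0.4844, 0.4051, 0.0109], 0.78), ([0.661, 0.0331, 0.0613], 0.68), ([0.5344, 0.0785, 0.0566], 0.57)]
[{"dx": 0.059, "dy": -0.059, "dz": 0.074, "claw": 0.55}, {"dx": 0.06, "dy": -0.058, "dz": 0.074, "az": -0.001, "claw": 0.55}, {"dx": 0.059, "dy": -0.059, "dz": 0.073, "ay": 0.001, "claw": 0.55}, {"dx": 0.059, "dy": -0.059, "dz": 0.074, "az": -0.001, "claw": 0.55}, {"dx": 0.06, "dy": -0.058, "dz": 0.074, "claw": 0.55}, {"dz": 0.083, "claw": 0.55}, {"dz": 0.084, "claw": 0.55}, {"dz": 0.083, "claw": 0.55}, {"dz": 0.056, "claw": 0.55}, {"dz": 0.057, "claw": 0.55}]

10 end [0.4843 0.4097 0.0049]
LIFT
[{"dz": -0.112, "claw": 0.15}, {"dz": -0.113, "claw": 0.15}, {"dz": -0.113, "claw": 0.15}, {"dx": -0.049, "dy": 0.097, "dz": -0.004, "az": 0.062, "claw": 0.15}, {"dx": -0.039, "dy": 0.101, "dz": -0.004, "az": 0.062, "claw": 0.15}, {"dx": -0.029, "dy": 0.104, "dz": -0.004, "az": 0.062, "claw": 0.15}, {"dx": -0.019, "dy": 0.107, "dz": -0.004, "az": 0.063, "claw": 0.15}, {"dx": -0.008, "dy": 0.108, "dz": -0.004, "az": 0.062, "claw": 0.15}, {"dx": 0.003, "dy": 0.109, "dz": -0.005, "az": 0.062, "claw": 0.15}, {"dx": 0.054, "dy": 0.097, "dz": 0.006, "az": 0.042, "claw": 0.15}]

[{"dx": 0.06, "dy": 0.094, "dz": 0.007, "az": 0.041, "claw": 0.15}, {"dx": 0.067, "dy": 0.089, "dz": 0.006, "az": 0.042, "claw": 0.15}, {"dx": 0.072, "dy": 0.085, "dz": 0.006, "az": 0.041, "claw": 0.15}, {"dz": 0.063, "claw": 0.15}, {"dz": 0.062, "claw": 0.15}]

15 end [ 0.5774 -0.0106  0.0902]
```

Call:
move_arm:
  moves:
    - {"dx":0.059,"dy":-0.059,"dz":0.074,"ax":0,"ay":0,"az":0,"claw":0.55}
    - {"dx":0.06,"dy":-0.058,"dz":0.074,"ax":0,"ay":0,"az":-0.001,"claw":0.55}
    - {"dx":0.059,"dy":-0.059,"dz":0.073,"ax":0,"ay":0,"az":0,"claw":0.55}
    - {"dx":0.059,"dy":-0.059,"dz":0.074,"ax":0,"ay":0,"az":-0.001,"claw":0.55}
    - {"dx":0.06,"dy":-0.058,"dz":0.074,"ax":0,"ay":0,"az":0,"claw":0.55}
    - {"dx":0,"dy":0,"dz":0.083,"ax":0,"ay":0,"az":0,"claw":0.55}
    - {"dx":0,"dy":0,"dz":0.084,"ax":0,"ay":0,"az":0,"claw":0.55}
    - {"dx":0,"dy":0,"dz":0.083,"ax":0,"ay":0,"az":0,"claw":0.55}
    - {"dx":0,"dy":0,"dz":0.056,"ax":0,"ay":0,"az":0,"claw":0.55}
    - {"dx":0,"dy":0,"dz":0.057,"ax":0,"ay":0,"az":0,"claw":0.55}

```text
t: 14.95
tool_pos: [0.4841, 0.4084, 0.0028]
ee_rot: [[0.865, 0.501, -0.003], [0.501, -0.865, -0.002], [-0.004, 0.0, -1.0]]
wrist_force: [0.3, 0.4, 0.4]
width: 0.0515
gripper_force: 0.0
```

Call:
move_arm:
  moves:
    - {"dx":0,"dy":0,"dz":0,"ax":0,"ay":0,"az":0,"claw":0.15}
    - {"dx":0,"dy":0,"dz":0,"ax":0,"ay":0,"az":0,"claw":0.15}
    - {"dx":0,"dy":0,"dz":0,"ax":0,"ay":0,"az":0,"claw":0.15}
    - {"dx":0,"dy":0,"dz":0,"ax":0,"ay":0,"az":0,"claw":0.15}
    - {"dx":0,"dy":0,"dz":-0.112,"ax":0,"ay":0,"az":0,"claw":0.15}
    - {"dx":0,"dy":0,"dz":-0.113,"ax":0,"ay":0,"az":0,"claw":0.15}
    - {"dx":0,"dy":0,"dz":-0.113,"ax":0,"ay":0,"az":0,"claw":0.15}
    - {"dx":-0.049,"dy":0.097,"dz":-0.004,"ax":0,"ay":0,"az":0.062,"claw":0.15}
    - {"dx":-0.039,"dy":0.101,"dz":-0.004,"ax":0,"ay":0,"az":0.062,"claw":0.15}
    - {"dx":-0.029,"dy":0.104,"dz":-0.004,"ax":0,"ay":0,"az":0.062,"claw":0.15}

```text
t: 15.95
tool_pos: [0.4914, 0.2797, 0.1461]
ee_rot: [[0.973, 0.23, 0.0], [0.23, -0.973, -0.0], [0.0, 0.0, -1.0]]
wrist_force: [0.6, -0.1, -3.4]
width: 0.0241
gripper_force: 30.0
```

Call:
move_arm:
  moves:
    - {"dx":-0.019,"dy":0.107,"dz":-0.004,"ax":0,"ay":0,"az":0.063,"claw":0.15}
    - {"dx":-0.008,"dy":0.108,"dz":-0.004,"ax":0,"ay":0,"az":0.062,"claw":0.15}
    - {"dx":0.003,"dy":0.109,"dz":-0.005,"ax":0,"ay":0,"az":0.062,"claw":0.15}
    - {"dx":0.054,"dy":0.097,"dz":0.006,"ax":0,"ay":0,"az":0.042,"claw":0.15}
    - {"dx":0.06,"dy":0.094,"dz":0.007,"ax":0,"ay":0,"az":0.041,"claw":0.15}
    - {"dx":0.067,"dy":0.089,"dz":0.006,"ax":0,"ay":0,"az":0.042,"claw":0.15}
    - {"dx":0.072,"dy":0.085,"dz":0.006,"ax":0,"ay":0,"az":0.041,"claw":0.15}
    - {"dx":0,"dy":0,"dz":0.063,"ax":0,"ay":0,"az":0,"claw":0.15}
    - {"dx":0,"dy":0,"dz":0.062,"ax":0,"ay":0,"az":0,"claw":0.15}
    - {"dx":0,"dy":0,"dz":0,"ax":0,"ay":0,"az":0,"claw":0.15}

```text
t: 16.95
tool_pos: [0.5729, -0.0095, 0.0865]
ee_rot: [[0.949, -0.316, -0.01], [-0.316, -0.949, 0.002], [-0.01, 0.002, -1.0]]
wrist_force: [-0.0, 0.6, -2.9]
width: 0.0236
gripper_force: 30.0
```

```bash
python3 - <<'E'
from h import *
o=get_obs();print(o["t"],o["tool_pos"],o["width"])
C=cam("wrist");cv2.imwrite("pics/w7.png",C["pix"]);print(heldend(C,o,-.0060))
X,Y,W=nest(3)
plan([(X,Y,o["tool_pos"][2],W-360,.15,.02)])
E
```

```text
16.95 [ 0.5729143  -0.00954648  0.08654361] 0.023631049867377518
(np.int64(169), np.float64(0.04409368636175457))
[{"dx": 0.007, "dy": 0.001, "dz": 0.005, "ax": 0.001, "ay": 0.004, "claw": 0.15}]

1 end [ 0.5771 -0.0107  0.0866]
```

View pics/w7.png

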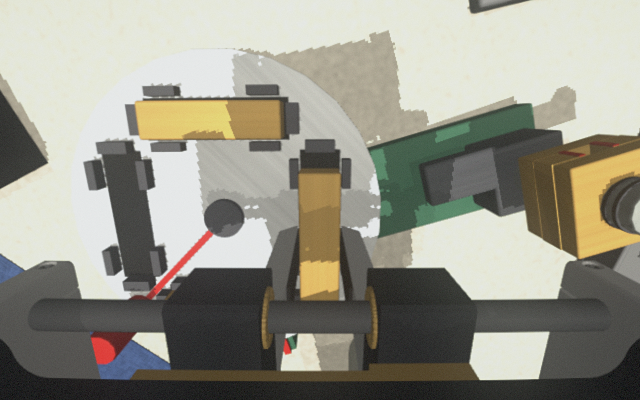

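The third blank is over nest 3, with its front edge at row 169 and the end guide at (320,147). The commanded pose is on target, so I lower it.

Call:
move_arm:
  moves:
    - {"dx":0.002,"dy":0,"dz":0,"ax":0,"ay":0,"az":0,"claw":0.15}
    - {"dx":0,"dy":0,"dz":0.035,"ax":0,"ay":0,"az":0,"claw":0.15}
    - {"dx":0,"dy":0,"dz":0.03,"ax":0,"ay":0,"az":0,"claw":0.15}
    - {"dx":0,"dy":0,"dz":0.018,"ax":0,"ay":0,"az":0,"claw":0.15}
    - {"dx":0,"dy":0,"dz":0,"ax":0,"ay":0,"az":0,"claw":0.15}
    - {"dx":0,"dy":0,"dz":0,"ax":0,"ay":0,"az":0,"claw":0.5}
    - {"dx":0,"dy":0,"dz":0,"ax":0,"ay":0,"az":0,"claw":0.5}
    - {"dx":0,"dy":0,"dz":-0.1,"ax":0,"ay":0,"az":0,"claw":0.5}
    - {"dx":0,"dy":0,"dz":-0.12,"ax":0,"ay":0,"az":0,"claw":0.5}
    - {"dx":0,"dy":0,"dz":-0.12,"ax":0,"ay":0,"az":0,"claw":0.55}

```text
t: 18.0
tool_pos: [0.578, -0.0099, 0.1957]
ee_rot: [[0.949, -0.315, 0.0], [-0.315, -0.949, -0.0], [0.0, 0.0, -1.0]]
wrist_force: [0.9, -0.4, -0.2]
width: 0.0506
gripper_force: 0.0
```

```bash
python3 - <<'E'
from h import *
o=get_obs();print(o["t"],o["tool_pos"])
plan([(.46,.06,.27,0,.55)])
E
```

```text
18.0 [ 0.5779748  -0.0099276   0.19569444]
[{"dx": -0.084, "dy": -0.018, "dz": -0.046, "az": -0.051, "claw": 0.55}, {"dx": -0.082, "dy": -0.025, "dz": -0.047, "az": -0.051, "claw": 0.55}, {"dx": -0.079, "dy": -0.032, "dz": -0.046, "az": -0.051, "claw": 0.55}, {"dx": -0.077, "dy": -0.037, "dz": -0.047, "az": -0.051, "claw": 0.55}]

4 end [0.4602 0.0599 0.2701]
```

Call:
move_arm:
  moves:
    - {"dx":-0.084,"dy":-0.018,"dz":-0.046,"ax":0,"ay":0,"az":-0.051,"claw":0.55}
    - {"dx":-0.082,"dy":-0.025,"dz":-0.047,"ax":0,"ay":0,"az":-0.051,"claw":0.55}
    - {"dx":-0.079,"dy":-0.032,"dz":-0.046,"ax":0,"ay":0,"az":-0.051,"claw":0.55}
    - {"dx":-0.077,"dy":-0.037,"dz":-0.047,"ax":0,"ay":0,"az":-0.051,"claw":0.55}
    - {"dx":0,"dy":0,"dz":0,"ax":0,"ay":0,"az":0,"claw":0.55}
    - {"dx":0,"dy":0,"dz":0,"ax":0,"ay":0,"az":0,"claw":0.55}

```text
t: 18.6
tool_pos: [0.461, 0.06, 0.2697]
ee_rot: [[1.0, 0.001, 0.004], [0.001, -1.0, -0.001], [0.004, 0.001, -1.0]]
wrist_force: [0.9, -1.0, -1.3]
width: 0.0524
gripper_force: 0.0
```

```bash
python3 - <<'E'
from h import *
o=get_obs();print(o["t"],o["tool_pos"])
C=cam("wrist");cv2.imwrite("pics/w8.png",C["pix"]);np.save("w8.npy",C,allow_pickle=True)
import h
src=fitbars
# bars on the table: fit with box base at 0.05
h.boxpts.__defaults__
_b=h.boxpts
h.boxpts=lambda x,y,w,d,z0,z1:_b(x,y,w,d,z0+.05,z1+.05)
for b in fitbars(C):
    for k in range(4):
        n=nest(k); d=np.hypot(b[0]-n[0],b[1]-n[1])
        if d<.04: print(k,b,"off mm",((b[0]-n[0])*1e3).round(1),((b[1]-n[1])*1e3).round(1),"ang",(b[2]-n[2]+90)%180-90)
h.boxpts=_b
print(spots("wrist","table_knob"),spots("wrist","nut_knob"),spots("wrist","stud_hole"))
hh=cv2.cvtColor(C["pix"],cv2.COLOR_BGR2HSV); red=cv2.inRange(hh,(0,140,90),(8,255,255))|cv2.inRange(hh,(172,140,90),(180,255,255))
n,lab,st,ce=cv2.connectedComponentsWithStats(red)
for i in range(1,n):
    if st[i,4]>5: print(st[i],ce[i].round(1),*[toplane(C,ce[i],z)[0].round(4)[:2] for z in(.03,.05,.104)])
th=116.65
P=lambda a:AX+.103*np.array([np.cos(np.radians(a)),np.sin(np.radians(a))])
print("knob",P(th))
k=P(th);Z=.098-.0188
plan([(*k,.17,0,.55),(*k,Z,0,.55)])
E
```

```text
18.6 [0.46099048 0.06001615 0.26973822]
0 (np.float64(0.6659), np.float64(0.0335), np.float64(71.9), np.float64(0.08)) off mm 0.2 -0.2 ang 0.25
3 (np.float64(0.5776), np.float64(-0.0093), np.float64(161.2), np.float64(0.09)) off mm 0.3 1.4 ang -0.44999999999998863
2 (np.float64(0.5325), np.float64(0.0782), np.float64(71.5), np.float64(0.04)) off mm -0.4 0.5 ang -0.15000000000000568
[([0.5507, 0.1456, 0.092], 0.61)] [([0.5651, -0.2169, 0.1701], 0.79)] [([0.5633, -0.1631, 0.0852], 0.89), ([0.5335, 0.0776, 0.0561], 0.69)]
[257  72  56  32 163] [284.6  87.5] [0.5762 0.1058] [0.5741 0.1037] [0.5686 0.0979]
[230  95  19  19 284] [239.5 104.1] [0.5554 0.1658] [0.5544 0.1608] [0.5515 0.1473]
[633 155   7  13  53] [637.  160.9] [ 0.4826 -0.3871] [ 0.485  -0.3657] [ 0.4915 -0.3082]
[626 161   7   7  13] [629.5 163.6] [ 0.4787 -0.3769] [ 0.4813 -0.356 ] [ 0.4883 -0.2998]
[318 163   4  17  53] [319.9 171. ] [0.4666 0.0598] [0.4698 0.0598] [0.4784 0.0599]
knob [0.55310046 0.1477576 ]
[{"dx": 0.058, "dy": -0.055, "dz": 0.061, "claw": 0.55}, {"dx": 0.058, "dy": -0.056, "dz": 0.06, "ay": 0.001, "claw": 0.55}, {"dx": 0.057, "dy": -0.055, "dz": 0.061, "claw": 0.55}, {"dx": 0.058, "dy": -0.055, "dz": 0.061, "az": -0.001, "claw": 0.55}, {"dz": 0.114, "claw": 0.55}, {"dz": 0.113, "claw": 0.55}]

6 end [0.553  0.1477 0.0792]
```

View pics/w8.png

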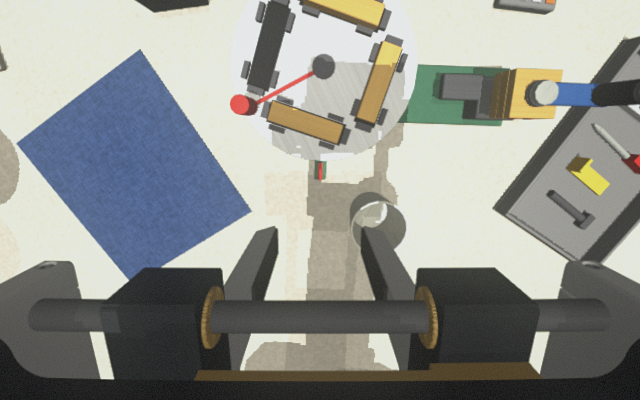

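All three blanks are within 1.5 mm and 0.5° of their nests: the wrist picture has them at (345,8), (379,82) and (306,121), with the pointer at (320,171). Next is the table knob, to be led from 117° to 178.2°.

```bash
python3 - <<'E'
from h import *
P=lambda a:AX+.103*np.array([np.cos(np.radians(a)),np.sin(np.radians(a))])
k=P(117);Z=.0792
print(k)
plan([(*k,.17,0,.45),(*k,Z,0,.45)])
A=np.linspace(117,178.2,9)
plan([(*P(a),Z,0,.1) for a in A[1:]],start=(*k,Z,0))
E
```

```text
[0.55253898 0.14747367]
[{"dx": 0.058, "dy": -0.055, "dz": 0.061, "claw": 0.45}, {"dx": 0.057, "dy": -0.055, "dz": 0.06, "ay": 0.001, "claw": 0.45}, {"dx": 0.057, "dy": -0.055, "dz": 0.061, "claw": 0.45}, {"dx": 0.058, "dy": -0.056, "dz": 0.061, "az": -0.001, "claw": 0.45}, {"dz": 0.114, "claw": 0.45}, {"dz": 0.113, "claw": 0.45}]

6 end [0.5526 0.1477 0.0792]
[{"dx": -0.03, "dy": 0.018, "claw": 0.1}, {"dx": -0.026, "dy": 0.021, "claw": 0.1}, {"dx": -0.024, "dy": 0.025, "claw": 0.1}, {"dx": -0.021, "dy": 0.027, "claw": 0.1}, {"dx": -0.016, "dy": 0.031, "claw": 0.1}, {"dx": -0.012, "dy": 0.032, "claw": 0.1}, {"dx": -0.008, "dy": 0.033, "claw": 0.1}, {"dx": -0.003, "dy": 0.034, "claw": 0.1}]

8 end [0.4965 0.0591 0.0792]
```

Call:
move_arm:
  moves:
    - {"dx":0.058,"dy":-0.055,"dz":0.061,"ax":0,"ay":0,"az":0,"claw":0.45}
    - {"dx":0.057,"dy":-0.055,"dz":0.06,"ax":0,"ay":0,"az":0,"claw":0.45}
    - {"dx":0.057,"dy":-0.055,"dz":0.061,"ax":0,"ay":0,"az":0,"claw":0.45}
    - {"dx":0.058,"dy":-0.056,"dz":0.061,"ax":0,"ay":0,"az":0,"claw":0.45}
    - {"dx":0,"dy":0,"dz":0.08,"ax":0,"ay":0,"az":0,"claw":0.45}
    - {"dx":0,"dy":0,"dz":0.08,"ax":0,"ay":0,"az":0,"claw":0.45}
    - {"dx":0,"dy":0,"dz":0.067,"ax":0,"ay":0,"az":0,"claw":0.45}
    - {"dx":0,"dy":0,"dz":0,"ax":0,"ay":0,"az":0,"claw":0.1}
    - {"dx":0,"dy":0,"dz":0,"ax":0,"ay":0,"az":0,"claw":0.1}
    - {"dx":0,"dy":0,"dz":0,"ax":0,"ay":0,"az":0,"claw":0.1}

```text
t: 19.8
tool_pos: [0.5538, 0.1475, 0.0815]
ee_rot: [[1.0, 0.0, 0.002], [0.0, -1.0, -0.001], [0.002, 0.001, -1.0]]
wrist_force: [-0.0, -7.2, -6.1]
width: 0.0216
gripper_force: 5.6
```

Call:
move_arm:
  moves:
    - {"dx":-0.03,"dy":0.018,"dz":0,"ax":0,"ay":0,"az":0,"claw":0.1}
    - {"dx":-0.026,"dy":0.021,"dz":0,"ax":0,"ay":0,"az":0,"claw":0.1}
    - {"dx":-0.024,"dy":0.025,"dz":0,"ax":0,"ay":0,"az":0,"claw":0.1}
    - {"dx":-0.021,"dy":0.027,"dz":0,"ax":0,"ay":0,"az":0,"claw":0.1}
    - {"dx":-0.016,"dy":0.031,"dz":0,"ax":0,"ay":0,"az":0,"claw":0.1}
    - {"dx":-0.012,"dy":0.032,"dz":0,"ax":0,"ay":0,"az":0,"claw":0.1}
    - {"dx":-0.008,"dy":0.033,"dz":0,"ax":0,"ay":0,"az":0,"claw":0.1}
    - {"dx":-0.003,"dy":0.034,"dz":0,"ax":0,"ay":0,"az":0,"claw":0.1}
    - {"dx":0,"dy":0,"dz":0,"ax":0,"ay":0,"az":0,"claw":0.1}

```text
t: 20.7
tool_pos: [0.497, 0.0572, 0.0815]
ee_rot: [[1.0, -0.001, 0.001], [-0.001, -1.0, -0.003], [0.001, 0.003, -1.0]]
wrist_force: [0.2, -0.6, 6.1]
width: 0.0213
gripper_force: 30.0
```

Release, rise and look.

Call:
move_arm:
  moves:
    - {"dx":0,"dy":0,"dz":0,"ax":0,"ay":0,"az":0,"claw":0.1}
    - {"dx":0,"dy":0,"dz":0,"ax":0,"ay":0,"az":0,"claw":0.45}
    - {"dx":0,"dy":0,"dz":0,"ax":0,"ay":0,"az":0,"claw":0.45}
    - {"dx":0,"dy":0,"dz":-0.12,"ax":0,"ay":0,"az":0,"claw":0.45}
    - {"dx":-0.02,"dy":0.02,"dz":-0.12,"ax":0,"ay":0,"az":0,"claw":0.45}
    - {"dx":-0.04,"dy":0.08,"dz":-0.08,"ax":0,"ay":0,"az":0,"claw":0.45}
    - {"dx":-0.04,"dy":0.08,"dz":-0.08,"ax":0,"ay":0,"az":0,"claw":0.45}
    - {"dx":0,"dy":0,"dz":-0.08,"ax":0,"ay":0,"az":0,"claw":0.45}
    - {"dx":0,"dy":0,"dz":0,"ax":0,"ay":0,"az":0,"claw":0.45}
    - {"dx":0,"dy":0,"dz":0,"ax":0,"ay":0,"az":0,"claw":0.45}

```text
t: 21.7
tool_pos: [0.4559, -0.012, 0.2718]
ee_rot: [[1.0, 0.0, -0.001], [0.0, -1.0, 0.0], [-0.001, -0.0, -1.0]]
wrist_force: [-0.2, 0.3, -1.0]
width: 0.0423
gripper_force: 0.0
```

```bash
python3 - <<'E'
from h import *
o=get_obs();print(o["t"],o["tool_pos"])
C=cam("wrist");cv2.imwrite("pics/w9.png",C["pix"]);np.save("w9.npy",C,allow_pickle=True)
print(spots("wrist","table_knob"),spots("wrist","nut_knob"),spots("wrist","stud_hole"))
hh=cv2.cvtColor(C["pix"],cv2.COLOR_BGR2HSV); red=cv2.inRange(hh,(0,140,90),(8,255,255))|cv2.inRange(hh,(172,140,90),(180,255,255))
n,lab,st,ce=cv2.connectedComponentsWithStats(red)
for i in range(1,n):
    if st[i,4]>5: print(st[i],ce[i].round(1),*[toplane(C,ce[i],z)[0].round(4)[:2] for z in(.03,.05,.104)])
import h;_b=h.boxpts
h.boxpts=lambda x,y,w,d,z0,z1:_b(x,y,w,d,z0+.05,z1+.05)
print(*fitbars(C,lambda p:p[1]>-.05),sep="\n")
E
```

```text
21.7 [ 0.45593171 -0.01200234  0.27183   ]
[([0.4937, 0.0572, 0.0942], 0.64), ([0.4081, -0.32, 0.0102], 0.46)] [([0.5627, -0.2178, 0.168], 0.77), ([0.4551, 0.3285, 0.0006], 0.22)] [([0.5624, -0.1607, 0.0863], 0.77)]
[263  74   3  65 151] [264.3 103.1] [0.5506 0.0615] [0.5495 0.058 ] [0.5468 0.0487]
[249 142  17  18 246] [257.1 150.6] [0.4882 0.074 ] [0.4901 0.0699] [0.4954 0.059 ]
[585 150  21  20 206] [594.7 159.9] [ 0.477  -0.3979] [ 0.4795 -0.3796] [ 0.4861 -0.3301]
[266 158   4  17  68] [267.5 166. ] [0.467  0.0605] [0.4699 0.0571] [0.4779 0.0479]
(np.float64(0.6519), np.float64(0.1056), np.float64(132.6), np.float64(0.21))
(np.float64(0.6477), np.float64(0.0078), np.float64(41.599999999999994), np.float64(0.08))
(np.float64(0.5474), np.float64(0.0092), np.float64(132.6), np.float64(0.05))
```

View pics/w9.png

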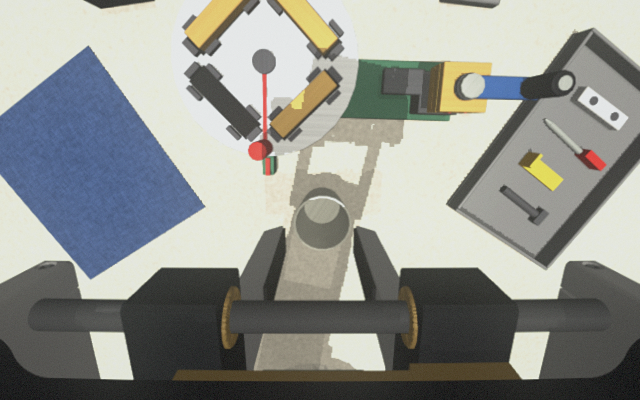

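The wrist picture shows the red line at x≈265 running to the pointer at (267,166), so the table is within about 0.02 rad of its mark. The blanks still sit in their nests. Next I locate the stud (top at about (471,86)) and the crank knob (cap at about (565,82)).

```bash
python3 - <<'E'
from h import *
C2,C8,C9=[np.load(f"w{i}.npy",allow_pickle=True).item() for i in(2,8,9)]
for C,s,k in((C2,(514,90),(589,88)),(C8,(544,93),None),(C9,(471,86),(565,82))):
    S=toplane(C,s,.144)[0][:2]; print("stud",S.round(4))
    if k:
        for z in(.169,.181,.193):
            K=toplane(C,k,z)[0][:2];d=K-S;print(z,K.round(4),np.hypot(*d).round(4),np.degrees(np.arctan2(d[1],d[0])).round(1))
# green base edges direction
for C in(C8,C9):
    h=cv2.cvtColor(C["pix"],cv2.COLOR_BGR2HSV); g=cv2.inRange(h,(65,80,30),(95,255,160))
    n,lab,st,ce=cv2.connectedComponentsWithStats(g); i=[j for j in range(1,n) if st[j,4]>600]
    for j in i:
        m=lab==j; x0,x1=st[j,0]+int(.4*st[j,2]),st[j,0]+int(.9*st[j,2])
        top=[(x,np.where(m[:,x])[0].min()) for x in range(x0,x1)]; bot=[(x,np.where(m[:,x])[0].max()) for x in range(x0,x1)]
        for t in(top,bot):
            w=toplane(C,t,.03)[:,:2]; a=np.polyfit(w[:,1],w[:,0],1); print(st[j],"edge dir deg dx/dy",np.degrees(np.arctan(a[0])).round(2),np.abs(np.polyval(a,w[:,1])-w[:,0]).max().round(4))
c=C9["pix"][20:260,340:640];cv2.imwrite("pics/c9.png",cv2.resize(c,None,fx=2.6,fy=2.4,interpolation=cv2.INTER_CUBIC)[:576,:780])
E
```

```text
stud [ 0.5606 -0.1566]
0.169 [ 0.562  -0.2295] 0.073 -88.9
0.181 [ 0.5607 -0.2194] 0.0628 -89.9
0.193 [ 0.5594 -0.2092] 0.0526 -91.3
stud [ 0.561  -0.1554]
stud [ 0.5611 -0.1561]
0.169 [ 0.5628 -0.2281] 0.072 -88.6
0.181 [ 0.5614 -0.219 ] 0.0628 -89.7
0.193 [ 0.56   -0.2098] 0.0536 -91.2
[ 407   66   60   57 1132] edge dir deg dx/dy -2.32 0.0057
[ 407   66   60   57 1132] edge dir deg dx/dy 1.51 0.0008
```

View pics/c9.png

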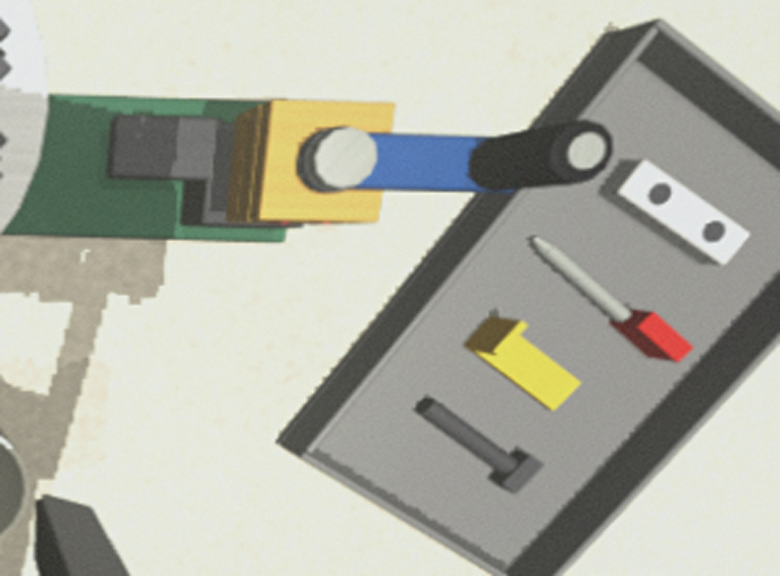

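The crop shows the stud cap at about (473,85) in the full picture and the crank knob cap at (566,82). The arm points away from the table, so the nut is two turns plus about 2° short. The pin lies from its tip at (545,120) to its head at (592,160). Next I plan the crank.

```bash
sed -i 's/np.round(R.T@(tp-p)\/.4,3)/np.round(R.T@(tp-p)\/.4,4)/' h.py; cat >> h.py <<'E'
def crank(S,z0,a0,a1,n,r=.06,claw=.1,zr=None):
    z=lambda a:z0-.012*(a0-a)/360
    A=np.linspace(a0,a1,n+1); q=lambda a:(S[0]+r*np.cos(np.radians(a)),S[1]+r*np.sin(np.radians(a)),z(a),0,claw)
    plan([q(a) for a in A[1:]],start=q(a0)[:4])
E
python3 - <<'E'
from h import *
plan([(.561,-.217,.235,0,.45),(.561,-.217,.147,0,.45,.04)])
crank((.561,-.157),.147,-90,-180,5)
E
```

```text
[{"dx": 0.0529, "dy": 0.1029, "dz": 0.0171, "ay": 0.001, "claw": 0.45}, {"dx": 0.0528, "dy": 0.1029, "dz": 0.0172, "claw": 0.45}, {"dx": 0.0529, "dy": 0.1028, "dz": 0.0172, "ay": 0.001, "claw": 0.45}, {"dx": 0.0528, "dy": 0.1029, "dz": 0.0173, "ax": -0.001, "az": 0.001, "claw": 0.45}, {"dx": 0.053, "dy": 0.1028, "dz": 0.0174, "ay": 0.001, "claw": 0.45}, {"dz": 0.0733, "claw": 0.45}, {"dy": -0.0001, "dz": 0.0734, "claw": 0.45}, {"dz": 0.0733, "claw": 0.45}]

8 end [ 0.561 -0.217  0.147]
[{"dx": -0.0464, "dy": -0.0073, "dz": 0.0015, "claw": 0.1}, {"dx": -0.0418, "dy": -0.0213, "dz": 0.0015, "claw": 0.1}, {"dx": -0.0332, "dy": -0.0332, "dz": 0.0015, "claw": 0.1}, {"dx": -0.0213, "dy": -0.0418, "dz": 0.0015, "claw": 0.1}, {"dx": -0.0073, "dy": -0.0464, "dz": 0.0015, "claw": 0.1}]

5 end [ 0.501 -0.157  0.144]
```

Call:
move_arm:
  moves:
    - {"dx":0.053,"dy":0.103,"dz":0.017,"ax":0,"ay":0,"az":0,"claw":0.45}
    - {"dx":0.053,"dy":0.103,"dz":0.017,"ax":0,"ay":0,"az":0,"claw":0.45}
    - {"dx":0.053,"dy":0.103,"dz":0.017,"ax":0,"ay":0,"az":0,"claw":0.45}
    - {"dx":0.053,"dy":0.103,"dz":0.017,"ax":0,"ay":0,"az":0,"claw":0.45}
    - {"dx":0.053,"dy":0.103,"dz":0.018,"ax":0,"ay":0,"az":0,"claw":0.45}
    - {"dx":0,"dy":0,"dz":0,"ax":0,"ay":0,"az":0,"claw":0.45}
    - {"dx":0,"dy":0,"dz":0.074,"ax":0,"ay":0,"az":0,"claw":0.45}
    - {"dx":0,"dy":0,"dz":0.074,"ax":0,"ay":0,"az":0,"claw":0.45}
    - {"dx":0,"dy":0,"dz":0.072,"ax":0,"ay":0,"az":0,"claw":0.45}
    - {"dx":0,"dy":0,"dz":0,"ax":0,"ay":0,"az":0,"claw":0.45}

```text
t: 22.9
tool_pos: [0.5582, -0.2146, 0.1437]
ee_rot: [[1.0, 0.001, -0.011], [0.002, -1.0, 0.007], [-0.011, -0.007, -1.0]]
wrist_force: [-0.3, -0.1, -0.6]
width: 0.0423
gripper_force: 0.0
```

Call:
move_arm:
  moves:
    - {"dx":0,"dy":0,"dz":0,"ax":0,"ay":0,"az":0,"claw":0.1}
    - {"dx":0,"dy":0,"dz":0,"ax":0,"ay":0,"az":0,"claw":0.1}
    - {"dx":0,"dy":0,"dz":0,"ax":0,"ay":0,"az":0,"claw":0.1}
    - {"dx":0,"dy":0,"dz":0,"ax":0,"ay":0,"az":0,"claw":0.1}

```text
t: 23.3
tool_pos: [0.5638, -0.2189, 0.1521]
ee_rot: [[1.0, 0.0, 0.004], [0.0, -1.0, -0.002], [0.004, 0.002, -1.0]]
wrist_force: [0.2, -0.4, 2.5]
width: 0.0212
gripper_force: 30.0
```

```bash
python3 - <<'E'
from h import *
o=get_obs();print(o["t"],o["tool_pos"],o["width"],o["wrist_force"],o["gripper_force"])
C=cam("wrist");cv2.imwrite("pics/w10.png",C["pix"])
E
```

```text
23.3 [ 0.56376947 -0.21893334  0.1521085 ] 0.021231667473595933 [ 0.23333258 -0.43789193  2.50865188] 30.00184714794159
```

View pics/w10.png

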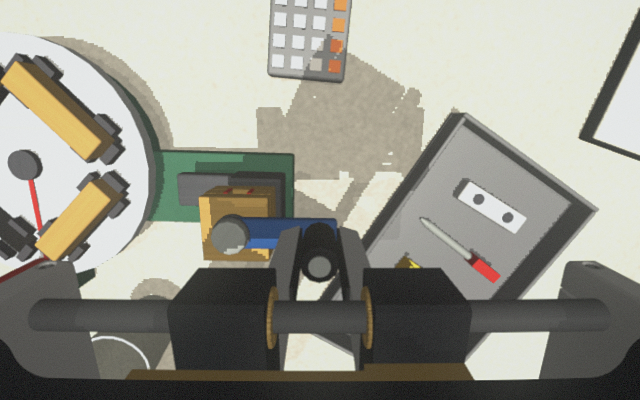

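The picture shows the crank knob between the fingers at (320,258). The pin's red head is at (485,270). I crank a quarter turn and check the forces.

Call:
move_arm:
  moves:
    - {"dx":0,"dy":0,"dz":0,"ax":0,"ay":0,"az":0,"claw":0.1}
    - {"dx":-0.0464,"dy":-0.0073,"dz":0.0015,"ax":0,"ay":0,"az":0,"claw":0.1}
    - {"dx":-0.0418,"dy":-0.0213,"dz":0.0015,"ax":0,"ay":0,"az":0,"claw":0.1}
    - {"dx":-0.0332,"dy":-0.0332,"dz":0.0015,"ax":0,"ay":0,"az":0,"claw":0.1}
    - {"dx":-0.0213,"dy":-0.0418,"dz":0.0015,"ax":0,"ay":0,"az":0,"claw":0.1}
    - {"dx":-0.0073,"dy":-0.0464,"dz":0.0015,"ax":0,"ay":0,"az":0,"claw":0.1}
    - {"dx":0,"dy":0,"dz":0,"ax":0,"ay":0,"az":0,"claw":0.1}
    - {"dx":0,"dy":0,"dz":0,"ax":0,"ay":0,"az":0,"claw":0.1}

```text
t: 24.15
tool_pos: [0.5041, -0.1574, 0.1483]
ee_rot: [[1.0, 0.002, 0.004], [0.002, -1.0, -0.0], [0.004, 0.0, -1.0]]
wrist_force: [3.2, 0.7, 6.6]
width: 0.0214
gripper_force: 30.0
```

```bash
python3 - <<'E'
from h import *
o=get_obs();print(o["t"],o["tool_pos"],o["width"],o["wrist_force"],o["gripper_force"])
S=(.561,-.157)
crank(S,.144,-180,-180-360,18)
E
```

```text
24.15 [ 0.50411169 -0.15737021  0.14830135] 0.02141042881344454 [3.16978558 0.71546652 6.62018446] 30.00196248292923
[{"dx": 0.009, "dy": -0.0513, "dz": 0.0017, "claw": 0.1}, {"dx": 0.0261, "dy": -0.0451, "dz": 0.0016, "claw": 0.1}, {"dx": 0.0399, "dy": -0.0335, "dz": 0.0017, "claw": 0.1}, {"dx": 0.049, "dy": -0.0178, "dz": 0.0017, "claw": 0.1}, {"dx": 0.052, "dz": 0.0016, "claw": 0.1}, {"dx": 0.049, "dy": 0.0178, "dz": 0.0017, "claw": 0.1}, {"dx": 0.0399, "dy": 0.0335, "dz": 0.0017, "claw": 0.1}, {"dx": 0.0261, "dy": 0.0451, "dz": 0.0016, "claw": 0.1}, {"dx": 0.009, "dy": 0.0513, "dz": 0.0017, "claw": 0.1}, {"dx": -0.009, "dy": 0.0513, "dz": 0.0017, "claw": 0.1}]

[{"dx": -0.0261, "dy": 0.0451, "dz": 0.0016, "claw": 0.1}, {"dx": -0.0399, "dy": 0.0335, "dz": 0.0017, "claw": 0.1}, {"dx": -0.049, "dy": 0.0178, "dz": 0.0017, "claw": 0.1}, {"dx": -0.052, "dz": 0.0016, "claw": 0.1}, {"dx": -0.049, "dy": -0.0178, "dz": 0.0017, "claw": 0.1}, {"dx": -0.0399, "dy": -0.0335, "dz": 0.0017, "claw": 0.1}, {"dx": -0.0261, "dy": -0.0451, "dz": 0.0016, "claw": 0.1}, {"dx": -0.009, "dy": -0.0513, "dz": 0.0017, "claw": 0.1}]

18 end [ 0.501 -0.157  0.132]
```

Call:
move_arm:
  moves:
    - {"dx":0.009,"dy":-0.0513,"dz":0.0017,"ax":0,"ay":0,"az":0,"claw":0.1}
    - {"dx":0.0261,"dy":-0.0451,"dz":0.0016,"ax":0,"ay":0,"az":0,"claw":0.1}
    - {"dx":0.0399,"dy":-0.0335,"dz":0.0017,"ax":0,"ay":0,"az":0,"claw":0.1}
    - {"dx":0.049,"dy":-0.0178,"dz":0.0017,"ax":0,"ay":0,"az":0,"claw":0.1}
    - {"dx":0.052,"dy":0,"dz":0.0016,"ax":0,"ay":0,"az":0,"claw":0.1}
    - {"dx":0.049,"dy":0.0178,"dz":0.0017,"ax":0,"ay":0,"az":0,"claw":0.1}
    - {"dx":0.0399,"dy":0.0335,"dz":0.0017,"ax":0,"ay":0,"az":0,"claw":0.1}
    - {"dx":0.0261,"dy":0.0451,"dz":0.0016,"ax":0,"ay":0,"az":0,"claw":0.1}
    - {"dx":0.009,"dy":0.0513,"dz":0.0017,"ax":0,"ay":0,"az":0,"claw":0.1}
    - {"dx":0,"dy":0,"dz":0,"ax":0,"ay":0,"az":0,"claw":0.1}

```text
t: 25.15
tool_pos: [0.625, -0.161, 0.1427]
ee_rot: [[1.0, -0.001, 0.004], [-0.001, -1.0, -0.003], [0.004, 0.003, -1.0]]
wrist_force: [3.9, -1.4, 7.7]
width: 0.0214
gripper_force: 30.0
```

Call:
move_arm:
  moves:
    - {"dx":0,"dy":0,"dz":0,"ax":0,"ay":0,"az":0,"claw":0.1}

```text
t: 25.25
tool_pos: [0.6249, -0.1598, 0.1428]
ee_rot: [[1.0, -0.0, 0.005], [-0.0, -1.0, -0.003], [0.005, 0.003, -1.0]]
wrist_force: [3.4, -1.4, 7.4]
width: 0.0216
gripper_force: 30.0
```

```bash
python3 - <<'E'
from h import *
crank((.561,-.157),.138,0,-451.7,23)
E
```

```text
[{"dx": -0.0087, "dy": 0.0504, "dz": 0.0016, "claw": 0.1}, {"dx": -0.0252, "dy": 0.0446, "dz": 0.0017, "claw": 0.1}, {"dx": -0.0387, "dy": 0.0335, "dz": 0.0016, "claw": 0.1}, {"dx": -0.0476, "dy": 0.0185, "dz": 0.0016, "claw": 0.1}, {"dx": -0.0512, "dy": 0.0015, "dz": 0.0017, "claw": 0.1}, {"dx": -0.0486, "dy": -0.0159, "dz": 0.0016, "claw": 0.1}, {"dx": -0.0405, "dy": -0.0312, "dz": 0.0017, "claw": 0.1}, {"dx": -0.0277, "dy": -0.0431, "dz": 0.0016, "claw": 0.1}, {"dx": -0.0116, "dy": -0.0498, "dz": 0.0016, "claw": 0.1}, {"dx": 0.0059, "dy": -0.0508, "dz": 0.0017, "claw": 0.1}]

[{"dx": 0.0226, "dy": -0.0459, "dz": 0.0016, "claw": 0.1}, {"dx": 0.0367, "dy": -0.0357, "dz": 0.0016, "claw": 0.1}, {"dx": 0.0466, "dy": -0.0212, "dz": 0.0017, "claw": 0.1}, {"dx": 0.0509, "dy": -0.0043, "dz": 0.0016, "claw": 0.1}, {"dx": 0.0495, "dy": 0.013, "dz": 0.0016, "claw": 0.1}, {"dx": 0.0422, "dy": 0.0289, "dz": 0.0017, "claw": 0.1}, {"dx": 0.0301, "dy": 0.0414, "dz": 0.0016, "claw": 0.1}, {"dx": 0.0143, "dy": 0.0491, "dz": 0.0017, "claw": 0.1}, {"dx": -0.0029, "dy": 0.0511, "dz": 0.0016, "claw": 0.1}, {"dx": -0.02, "dy": 0.0471, "dz": 0.0016, "claw": 0.1}]

[{"dx": -0.0346, "dy": 0.0377, "dz": 0.0017, "claw": 0.1}, {"dx": -0.0453, "dy": 0.0238, "dz": 0.0016, "claw": 0.1}, {"dx": -0.0506, "dy": 0.0072, "dz": 0.0016, "claw": 0.1}]

23 end [ 0.5592 -0.217   0.123 ]
```

Call:
move_arm:
  moves:
    - {"dx":-0.0087,"dy":0.0504,"dz":0.0016,"ax":0,"ay":0,"az":0,"claw":0.1}
    - {"dx":-0.0252,"dy":0.0446,"dz":0.0017,"ax":0,"ay":0,"az":0,"claw":0.1}
    - {"dx":-0.0387,"dy":0.0335,"dz":0.0016,"ax":0,"ay":0,"az":0,"claw":0.1}
    - {"dx":-0.0476,"dy":0.0185,"dz":0.0016,"ax":0,"ay":0,"az":0,"claw":0.1}
    - {"dx":-0.0512,"dy":0.0015,"dz":0.0017,"ax":0,"ay":0,"az":0,"claw":0.1}
    - {"dx":-0.0486,"dy":-0.0159,"dz":0.0016,"ax":0,"ay":0,"az":0,"claw":0.1}
    - {"dx":-0.0405,"dy":-0.0312,"dz":0.0017,"ax":0,"ay":0,"az":0,"claw":0.1}
    - {"dx":-0.0277,"dy":-0.0431,"dz":0.0016,"ax":0,"ay":0,"az":0,"claw":0.1}
    - {"dx":-0.0116,"dy":-0.0498,"dz":0.0016,"ax":0,"ay":0,"az":0,"claw":0.1}
    - {"dx":0.0059,"dy":-0.0508,"dz":0.0017,"ax":0,"ay":0,"az":0,"claw":0.1}

```text
t: 26.25
tool_pos: [0.5063, -0.1419, 0.1359]
ee_rot: [[1.0, -0.0, 0.004], [-0.0, -1.0, -0.003], [0.004, 0.003, -1.0]]
wrist_force: [5.6, -3.0, 3.4]
width: 0.0217
gripper_force: 30.0
```

Call:
move_arm:
  moves:
    - {"dx":0.0226,"dy":-0.0459,"dz":0.0016,"ax":0,"ay":0,"az":0,"claw":0.1}
    - {"dx":0.0367,"dy":-0.0357,"dz":0.0016,"ax":0,"ay":0,"az":0,"claw":0.1}
    - {"dx":0.0466,"dy":-0.0212,"dz":0.0017,"ax":0,"ay":0,"az":0,"claw":0.1}
    - {"dx":0.0509,"dy":-0.0043,"dz":0.0016,"ax":0,"ay":0,"az":0,"claw":0.1}
    - {"dx":0.0495,"dy":0.013,"dz":0.0016,"ax":0,"ay":0,"az":0,"claw":0.1}
    - {"dx":0.0422,"dy":0.0289,"dz":0.0017,"ax":0,"ay":0,"az":0,"claw":0.1}
    - {"dx":0.0301,"dy":0.0414,"dz":0.0016,"ax":0,"ay":0,"az":0,"claw":0.1}
    - {"dx":0.0143,"dy":0.0491,"dz":0.0017,"ax":0,"ay":0,"az":0,"claw":0.1}
    - {"dx":-0.0029,"dy":0.0511,"dz":0.0016,"ax":0,"ay":0,"az":0,"claw":0.1}
    - {"dx":-0.02,"dy":0.0471,"dz":0.0016,"ax":0,"ay":0,"az":0,"claw":0.1}

```text
t: 27.25
tool_pos: [0.6157, -0.1912, 0.1296]
ee_rot: [[1.0, 0.001, 0.005], [0.001, -1.0, -0.001], [0.005, 0.001, -1.0]]
wrist_force: [2.1, 1.3, 6.9]
width: 0.0211
gripper_force: 30.0
```

Call:
move_arm:
  moves:
    - {"dx":-0.0346,"dy":0.0377,"dz":0.0017,"ax":0,"ay":0,"az":0,"claw":0.1}
    - {"dx":-0.0453,"dy":0.0238,"dz":0.0016,"ax":0,"ay":0,"az":0,"claw":0.1}
    - {"dx":-0.0506,"dy":0.0072,"dz":0.0016,"ax":0,"ay":0,"az":0,"claw":0.1}
    - {"dx":0,"dy":0,"dz":0,"ax":0,"ay":0,"az":0,"claw":0.1}
    - {"dx":0,"dy":0,"dz":0,"ax":0,"ay":0,"az":0,"claw":0.1}
    - {"dx":0,"dy":0,"dz":0,"ax":0,"ay":0,"az":0,"claw":0.1}

```text
t: 27.85
tool_pos: [0.5607, -0.219, 0.1274]
ee_rot: [[1.0, 0.0, -0.0], [0.0, -1.0, -0.002], [-0.0, 0.002, -1.0]]
wrist_force: [-1.1, -1.4, 8.7]
width: 0.0213
gripper_force: 30.0
```

Call:
move_arm:
  moves:
    - {"dx":0.001,"dy":0,"dz":-0.01,"ax":0,"ay":0,"az":0,"claw":0.1}
    - {"dx":0,"dy":0,"dz":0,"ax":0,"ay":0,"az":0,"claw":0.45}
    - {"dx":0,"dy":0,"dz":0,"ax":0,"ay":0,"az":0,"claw":0.45}
    - {"dx":0,"dy":0,"dz":-0.1,"ax":0,"ay":0,"az":0,"claw":0.45}
    - {"dx":0,"dy":0,"dz":-0.12,"ax":0,"ay":0,"az":0,"claw":0.45}
    - {"dx":-0.08,"dy":-0.02,"dz":-0.08,"ax":0,"ay":0,"az":0,"claw":0.3}
    - {"dx":-0.08,"dy":-0.02,"dz":-0.06,"ax":0,"ay":0,"az":0,"claw":0.3}
    - {"dx":-0.06,"dy":0,"dz":0,"ax":0,"ay":0,"az":0,"claw":0.3}
    - {"dx":0,"dy":0,"dz":0,"ax":0,"ay":0,"az":0,"claw":0.3}
    - {"dx":0,"dy":0,"dz":0,"ax":0,"ay":0,"az":0,"claw":0.3}

```text
t: 28.85
tool_pos: [0.4729, -0.2017, 0.2734]
ee_rot: [[1.0, 0.0, -0.0], [0.0, -1.0, 0.001], [-0.0, -0.001, -1.0]]
wrist_force: [-0.6, 0.5, -0.2]
width: 0.0283
gripper_force: 0.0
```

Call:
move_arm:
  moves:
    - {"dx":0,"dy":0,"dz":0,"ax":0,"ay":0,"az":0,"claw":0.3}
    - {"dx":0,"dy":0,"dz":0,"ax":0,"ay":0,"az":0,"claw":0.3}

```text
t: 29.05
tool_pos: [0.4735, -0.2019, 0.2728]
ee_rot: [[1.0, 0.001, -0.002], [0.001, -1.0, 0.001], [-0.002, -0.001, -1.0]]
wrist_force: [0.2, 0.1, 0.4]
width: 0.0282
gripper_force: 0.0
```

```bash
python3 - <<'E'
from h import *
o=get_obs();print(o["t"],o["tool_pos"],o["ee_rot"].round(3).tolist())
C=cam("wrist");np.save("w11.npy",C,allow_pickle=True)
for n in "stud_hole nut_knob pin crate".split(): print(n,spots("wrist",n))
c=C["pix"][0:230,200:640];cv2.imwrite("pics/c11.png",cv2.resize(c,None,fx=1.8,fy=1.8,interpolation=cv2.INTER_CUBIC))
cam("scene");print(spots("scene","pin"),spots("scene","nut_knob"));cam("top");print(spots("top","pin"),spots("top","nut_knob"),spots("top","bar"))
hh=cv2.cvtColor(C["pix"],cv2.COLOR_BGR2HSV); red=cv2.inRange(hh,(0,140,60),(8,255,255))|cv2.inRange(hh,(172,140,60),(180,255,255))
n,lab,st,ce=cv2.connectedComponentsWithStats(red)
for i in range(1,n):
    if st[i,4]>20: r=cv2.minAreaRect(np.argwhere(lab==i)[:,::-1].astype(np.float32));print(st[i],ce[i].round(1),cv2.boxPoints(r).round(0).tolist(),toplane(C,ce[i],.025)[0].round(4))
E
```

```text
29.05 [ 0.47349847 -0.20186771  0.27275146] [[1.0, 0.001, -0.002], [0.001, -1.0, 0.001], [-0.002, -0.001, -1.0]]
stud_hole [([0.563, -0.1603, 0.0854], 0.88)]
nut_knob [([0.5585, -0.2177, 0.1419], 0.66), ([0.5656, -0.1616, 0.0827], 0.27)]
pin [([0.4986, -0.375, 0.0091], 0.73)]
crate [([0.477, -0.3598, 0.0023], 0.92)]
[([0.4051, -0.3207, 0.0103], 0.65), ([0.498, -0.3791, 0.0097], 0.57)] [([0.5598, -0.2198, 0.1354], 0.87)]
[] [([0.5566, -0.2176, 0.1385], 0.74)] [([0.5525, 0.1083, 0.05], 0.65), ([0.5477, 0.0104, 0.063], 0.63), ([0.6374, 0.005, 0.058], 0.61), ([0.649, 0.1005, 0.0595], 0.58)]
[114  90   7  41 112] [116.9 110.1] [[113.0, 90.0], [116.0, 90.0], [121.0, 130.0], [118.0, 130.0]] [0.56   0.0744 0.025 ]
[ 87 158  18  17 239] [ 95.6 165.9] [[87.0, 158.0], [104.0, 158.0], [104.0, 174.0], [87.0, 174.0]] [0.4837 0.1178 0.025 ]
[451 162  23  20 206] [462.  171.5] [[450.0, 168.0], [456.0, 161.0], [474.0, 175.0], [468.0, 182.0]] [ 0.4763 -0.4029  0.025 ]
[131 171   6  16  69] [133.2 178.6] [[130.0, 171.0], [134.0, 171.0], [136.0, 186.0], [132.0, 186.0]] [0.4654 0.0658 0.025 ]
```

View pics/c11.png

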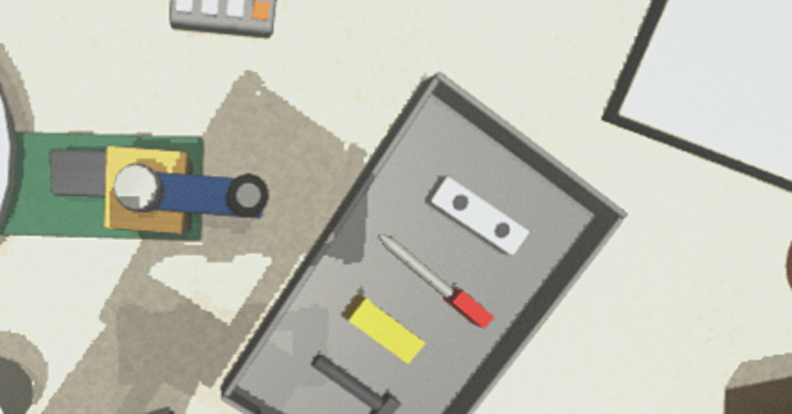

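The crop shows the crank pointing away from the table: stud cap at full-frame (277,104), knob cap at (337,108). The pin runs from its tip at (412,132) to its red head centred at (462,171). I fit both exactly.

```bash
python3 - <<'E'
from h import *
C=np.load("w11.npy",allow_pickle=True).item()
S=toplane(C,(276.7,103.9),.144)[0];K=toplane(C,(337.2,108.3),.157)[0];d=K-S
print("stud",S,"knob",K,np.hypot(d[0],d[1]),np.degrees(np.arctan2(d[1],d[0])))
# head fit
hh=cv2.cvtColor(C["pix"],cv2.COLOR_BGR2HSV); red=cv2.inRange(hh,(0,110,40),(9,255,255))|cv2.inRange(hh,(171,110,40),(180,255,255))
n,lab,st,ce=cv2.connectedComponentsWithStats(red); i=lab[172,462]; print(st[i])
S_=6;x0,y0=st[i,0]-8,st[i,1]-8
sub=cv2.resize((lab[y0:y0+st[i,3]+16,x0:x0+st[i,2]+16]==i).astype(np.uint8),None,fx=S_,fy=S_,interpolation=cv2.INTER_NEAREST)
def cost(q):
    hp=cv2.convexHull(((px(C,boxpts(*q,(.035,.012),.0055,.0265))-[x0-.5,y0-.5])*S_*16).astype(np.int32))
    im=np.zeros_like(sub);cv2.fillConvexPoly(im,hp,1,shift=4);return float((im!=sub).sum())/(im|sub).sum()
q0=np.array([*toplane(C,ce[i],.016)[0][:2],np.radians(55)])
r=minimize(cost,q0,method="Nelder-Mead",options=dict(initial_simplex=q0+np.array([[0,0,0],[.005,0,0],[0,.005,0],[0,0,.15]])));print(r.x,np.degrees(r.x[2]),r.fun)
T=toplane(C,(412.2,131.7),.0105)[0]; v=T[:2]-r.x[:2];print("tip",T,"dist head centre-tip (92.5)",np.hypot(*v),"dir",np.degrees(np.arctan2(v[1],v[0])))
for e in((115,240),(200,238)): print(toplane(C,(200+e[0]/1.8,e[1]/1.8),.03)[0])
g=[toplane(C,(200+a/1.8,b/1.8),.104)[0][:2] for a,b in((107,147),(187,151),(184,234),(107,229))];print(np.round(g,4).tolist())
E
```

```text
stud [ 0.56148962 -0.1597721   0.144     ] knob [ 0.55699343 -0.21758067  0.157     ] 0.05798316388455321 -94.44736084910333
[448 161  26  21 234]
[ 0.47536093 -0.40573393  0.96611128] 55.354098708446784 0.23675104716809325
tip [ 0.53057164 -0.33223037  0.0105    ] dist head centre-tip (92.5) 0.09192929713663817 dir 53.08869770672052
[ 0.52869423 -0.1257936   0.03      ]
[ 0.53019655 -0.18974529  0.03      ]
[[0.5864, -0.1365], [0.5841, -0.1843], [0.5355, -0.1819], [0.5385, -0.1344]]
```

```bash
python3 - <<'E'
from h import *
x,y,w=.4754,-.4057,53.5
plan([(x,y,.11,w,.3,.04),(x,y,.05,w,.3,.02),(x,y,.012,w,.3,.013)])
d=np.array([np.cos(np.radians(-2)),np.sin(np.radians(-2))]);S=np.array([.562,-.159]);
H=lambda s:S-(.0415+s)*d
print("home",H(0),"pre",H(.10))
Z=.0865
plan([(x,y,.11,w,.1,.03),(*H(.10),.15,-2,.1,.035),(*H(.10),Z,-2,.1,.02)],start=(x,y,.012,w))
E
```

```text
[{"dx": 0.0008, "dy": 0.0727, "dz": 0.0585, "az": -0.085, "claw": 0.3}, {"dx": -0.0089, "dy": 0.0722, "dz": 0.0586, "az": -0.085, "claw": 0.3}, {"dx": -0.0184, "dy": 0.0704, "dz": 0.0585, "az": -0.085, "claw": 0.3}, {"dx": -0.0277, "dy": 0.0672, "dz": 0.0585, "az": -0.085, "claw": 0.3}, {"dx": -0.0363, "dy": 0.063, "dz": 0.0585, "az": -0.084, "claw": 0.3}, {"dx": -0.0443, "dy": 0.0577, "dz": 0.0586, "az": -0.085, "claw": 0.3}, {"dx": -0.0516, "dy": 0.0513, "dz": 0.0585, "az": -0.085, "claw": 0.3}, {"dz": 0.05, "claw": 0.3}, {"dz": 0.05, "claw": 0.3}, {"dy": -0.0001, "dz": 0.05, "claw": 0.3}]

[{"dz": 0.0317, "claw": 0.3}, {"dz": 0.0316, "claw": 0.3}, {"dz": 0.0317, "claw": 0.3}]

13 end [ 0.4754 -0.4057  0.012 ]
home [ 0.52052528 -0.15755167] pre [ 0.4205862  -0.15406172]
[{"dz": -0.0613, "claw": 0.1}, {"dz": -0.0612, "claw": 0.1}, {"dz": -0.0613, "claw": 0.1}, {"dz": -0.0612, "claw": 0.1}, {"dx": 0.053, "dy": -0.0605, "dz": -0.0125, "az": 0.077, "claw": 0.1}, {"dx": 0.0453, "dy": -0.0665, "dz": -0.0125, "az": 0.077, "claw": 0.1}, {"dx": 0.037, "dy": -0.0715, "dz": -0.0125, "az": 0.077, "claw": 0.1}, {"dx": 0.0281, "dy": -0.0755, "dz": -0.0125, "az": 0.077, "claw": 0.1}, {"dx": 0.0188, "dy": -0.0782, "dz": -0.0125, "az": 0.077, "claw": 0.1}, {"dx": 0.0092, "dy": -0.08, "dz": -0.0125, "az": 0.077, "claw": 0.1}]

[{"dx": -0.0005, "dy": -0.0804, "dz": -0.0125, "az": 0.078, "claw": 0.1}, {"dx": -0.0104, "dy": -0.0799, "dz": -0.0125, "az": 0.077, "claw": 0.1}, {"dz": 0.0397, "claw": 0.1}, {"dz": 0.0397, "claw": 0.1}, {"dz": 0.0397, "claw": 0.1}, {"dz": 0.0397, "claw": 0.1}]

16 end [ 0.4206 -0.154   0.0865]
```

Call:
move_arm:
  moves:
    - {"dx":0.0008,"dy":0.0727,"dz":0.0585,"ax":0,"ay":0,"az":-0.085,"claw":0.3}
    - {"dx":-0.0089,"dy":0.0722,"dz":0.0586,"ax":0,"ay":0,"az":-0.085,"claw":0.3}
    - {"dx":-0.0184,"dy":0.0704,"dz":0.0585,"ax":0,"ay":0,"az":-0.085,"claw":0.3}
    - {"dx":-0.0277,"dy":0.0672,"dz":0.0585,"ax":0,"ay":0,"az":-0.085,"claw":0.3}
    - {"dx":-0.0363,"dy":0.063,"dz":0.0585,"ax":0,"ay":0,"az":-0.084,"claw":0.3}
    - {"dx":-0.0443,"dy":0.0577,"dz":0.0586,"ax":0,"ay":0,"az":-0.085,"claw":0.3}
    - {"dx":-0.0516,"dy":0.0513,"dz":0.0585,"ax":0,"ay":0,"az":-0.085,"claw":0.3}
    - {"dx":0,"dy":0,"dz":0.05,"ax":0,"ay":0,"az":0,"claw":0.3}
    - {"dx":0,"dy":0,"dz":0,"ax":0,"ay":0,"az":0,"claw":0.3}
    - {"dx":0,"dy":0,"dz":0,"ax":0,"ay":0,"az":0,"claw":0.3}

```text
t: 30.65
tool_pos: [0.4752, -0.4053, 0.0897]
ee_rot: [[0.595, 0.804, -0.001], [0.804, -0.595, 0.001], [0.0, -0.001, -1.0]]
wrist_force: [0.3, -0.5, 0.3]
width: 0.0281
gripper_force: 0.0
```

```bash
python3 - <<'E'
from h import *
o=get_obs();print(o["t"],o["tool_pos"],np.degrees(np.arctan2(o["ee_rot"][1][0],o["ee_rot"][0][0])))
C=cam("wrist");cv2.imwrite("pics/w12.png",C["pix"])
d=np.array([np.cos(np.radians(53.5)),np.sin(np.radians(53.5))]);h=np.array([.4754,-.4057])
print(px(C,[[*h,.0265],[*(h+.0175*d),.0265],[*(h-.0175*d),.0265],[*(h+.0925*d),.0105]]).round(0).tolist())
E
```

```text
30.65 [ 0.47518666 -0.4052653   0.08971682] 53.470414996573425
[[320.0, 212.0], [320.0, 191.0], [320.0, 232.0], [320.0, 96.0]]
```

View pics/w12.png

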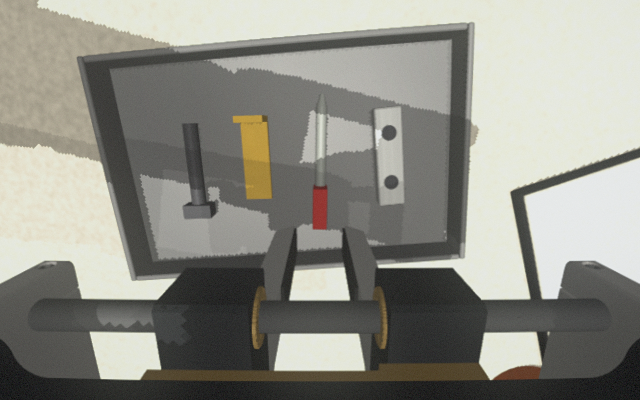

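The picture shows the pin dead ahead, its tip at (321,96) and its head from row 186 to 230 between the fingers. That matches the prediction, so I descend, grip and lift.

Call:
move_arm:
  moves:
    - {"dx":0.002,"dy":0,"dz":0.05,"ax":0,"ay":0,"az":0,"claw":0.3}
    - {"dx":0,"dy":0,"dz":0.05,"ax":0,"ay":0,"az":0,"claw":0.3}
    - {"dx":0,"dy":0,"dz":0.04,"ax":0,"ay":0,"az":0,"claw":0.3}
    - {"dx":0,"dy":0,"dz":0.03,"ax":0,"ay":0,"az":0,"claw":0.3}
    - {"dx":0,"dy":0,"dz":0.024,"ax":0,"ay":0,"az":0,"claw":0.3}
    - {"dx":0,"dy":0,"dz":0,"ax":0,"ay":0,"az":0,"claw":0.3}
    - {"dx":0,"dy":0,"dz":0,"ax":0,"ay":0,"az":0,"claw":0.3}
    - {"dx":0,"dy":0,"dz":0,"ax":0,"ay":0,"az":0,"claw":0}
    - {"dx":0,"dy":0,"dz":0,"ax":0,"ay":0,"az":0,"claw":0}
    - {"dx":0,"dy":0,"dz":0,"ax":0,"ay":0,"az":0,"claw":0}

```text
t: 31.7
tool_pos: [0.4762, -0.4055, 0.0131]
ee_rot: [[0.595, 0.804, 0.001], [0.804, -0.595, -0.001], [-0.0, 0.001, -1.0]]
wrist_force: [-0.4, 0.3, 0.9]
width: 0.0113
gripper_force: 30.0
```

Call:
move_arm:
  moves:
    - {"dx":0,"dy":0,"dz":0,"ax":0,"ay":0,"az":0,"claw":0}

```text
t: 31.8
tool_pos: [0.4762, -0.4056, 0.0131]
ee_rot: [[0.595, 0.804, 0.001], [0.804, -0.595, -0.001], [-0.0, 0.001, -1.0]]
wrist_force: [0.1, 0.8, 2.6]
width: 0.0117
gripper_force: 30.0
```

Call:
move_arm:
  moves:
    - {"dx":0,"dy":0,"dz":-0.061,"ax":0,"ay":0,"az":0,"claw":0}
    - {"dx":0,"dy":0,"dz":-0.061,"ax":0,"ay":0,"az":0,"claw":0}
    - {"dx":0,"dy":0,"dz":-0.061,"ax":0,"ay":0,"az":0,"claw":0}
    - {"dx":0,"dy":0,"dz":-0.061,"ax":0,"ay":0,"az":0,"claw":0}
    - {"dx":0.053,"dy":-0.0605,"dz":-0.0125,"ax":0,"ay":0,"az":0.077,"claw":0}
    - {"dx":0.0453,"dy":-0.0665,"dz":-0.0125,"ax":0,"ay":0,"az":0.077,"claw":0}
    - {"dx":0.037,"dy":-0.0715,"dz":-0.0125,"ax":0,"ay":0,"az":0.077,"claw":0}
    - {"dx":0.0281,"dy":-0.0755,"dz":-0.0125,"ax":0,"ay":0,"az":0.077,"claw":0}
    - {"dx":0.0188,"dy":-0.0782,"dz":-0.0125,"ax":0,"ay":0,"az":0.077,"claw":0}
    - {"dx":0.0092,"dy":-0.08,"dz":-0.0125,"ax":0,"ay":0,"az":0.077,"claw":0}

```text
t: 32.8
tool_pos: [0.4342, -0.2149, 0.1399]
ee_rot: [[0.98, 0.201, -0.0], [0.201, -0.98, 0.0], [-0.0, -0.0, -1.0]]
wrist_force: [0.9, 0.5, -0.5]
width: 0.0117
gripper_force: 30.0
```

Call:
move_arm:
  moves:
    - {"dx":-0.0005,"dy":-0.0804,"dz":-0.0125,"ax":0,"ay":0,"az":0.078,"claw":0}
    - {"dx":-0.0104,"dy":-0.0799,"dz":-0.0125,"ax":0,"ay":0,"az":0.077,"claw":0}
    - {"dx":0,"dy":0,"dz":0.04,"ax":0,"ay":0,"az":0,"claw":0}
    - {"dx":0,"dy":0,"dz":0.04,"ax":0,"ay":0,"az":0,"claw":0}
    - {"dx":0,"dy":0,"dz":0.04,"ax":0,"ay":0,"az":0,"claw":0}
    - {"dx":0,"dy":0,"dz":0.036,"ax":0,"ay":0,"az":0,"claw":0}
    - {"dx":0,"dy":0,"dz":0,"ax":0,"ay":0,"az":0,"claw":0}
    - {"dx":0,"dy":0,"dz":0,"ax":0,"ay":0,"az":0,"claw":0}
    - {"dx":0,"dy":0,"dz":0,"ax":0,"ay":0,"az":0,"claw":0}

```text
t: 33.7
tool_pos: [0.4218, -0.1538, 0.0884]
ee_rot: [[0.999, -0.036, 0.001], [-0.036, -0.999, -0.001], [0.001, 0.001, -1.0]]
wrist_force: [0.2, -0.2, -0.9]
width: 0.0117
gripper_force: 30.0
```

```bash
python3 - <<'E'
from h import *
o=get_obs();print(o["t"],o["tool_pos"],np.degrees(np.arctan2(o["ee_rot"][1][0],o["ee_rot"][0][0])),o["ee_rot"][2].round(3),o["width"])
C=cam("wrist");cv2.imwrite("pics/w13.png",C["pix"])
c=C["pix"][60:240,160:560];cv2.imwrite("pics/c13.png",cv2.resize(c,None,fx=2,fy=2,interpolation=cv2.INTER_CUBIC))
R=o["ee_rot"];p=o["tool_pos"]
print(px(C,[p+R@[.092,0,.0031],[.562,-.159,.144],p+R@[.02,0,.0031]]).round(1).tolist(), spots("wrist","stud_hole"),spots("wrist","pin"))
E
```

```text
33.7 [ 0.42179386 -0.15379187  0.08838166] -2.054544439531888 [ 0.001  0.001 -1.   ] 0.011710015072221129
[[320.5, 85.5], [321.9, -79.7], [320.3, 207.9]] [] [([0.4628, -0.153, 0.0852], 0.87)]
```

View pics/c13.png

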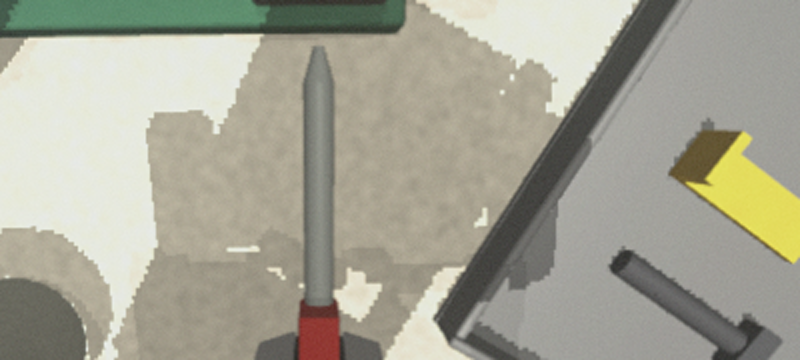

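The pin is held straight, its tip at full-frame (319,83), square to the base edge and on the hole's line. I insert it slowly and watch the force.

Call:
move_arm:
  moves:
    - {"dx":0.03,"dy":0,"dz":0,"ax":0,"ay":0,"az":0,"claw":0}
    - {"dx":0.03,"dy":0,"dz":0,"ax":0,"ay":0,"az":0,"claw":0}
    - {"dx":0.02,"dy":0,"dz":0,"ax":0,"ay":0,"az":0,"claw":0}
    - {"dx":0.015,"dy":0,"dz":0,"ax":0,"ay":0,"az":0,"claw":0}
    - {"dx":0,"dy":0,"dz":0,"ax":0,"ay":0,"az":0,"claw":0}
    - {"dx":0,"dy":0,"dz":0,"ax":0,"ay":0,"az":0,"claw":0}

```text
t: 34.45
tool_pos: [0.459, -0.1546, 0.0872]
ee_rot: [[0.999, -0.035, -0.001], [-0.035, -0.999, 0.0], [-0.001, -0.0, -1.0]]
wrist_force: [0.6, 0.4, -0.1]
width: 0.0116
gripper_force: 30.0
```

```bash
python3 - <<'E'
from h import *
o=get_obs();print(o["t"],o["tool_pos"],o["wrist_force"],o["wrist_torque"])
C=cam("wrist")
c=C["pix"][0:230,200:460];cv2.imwrite("pics/c14.png",cv2.resize(c,None,fx=2.4,fy=2.4,interpolation=cv2.INTER_CUBIC))
print(spots("wrist","stud_hole"),spots("wrist","pin"))
E
```

```text
34.45 [ 0.45897594 -0.15455616  0.08723849] [ 0.633063    0.43782296 -0.14700816] [-0.02279378  0.02834807 -0.01490838]
[([0.5645, -0.1627, 0.0838], 0.78)] [([0.4983, -0.1554, 0.0812], 0.66)]
```

Tip is already inside the hole with no force. Continuing.

Call:
move_arm:
  moves:
    - {"dx":0.015,"dy":0.003,"dz":0,"ax":0,"ay":0,"az":0,"claw":0}
    - {"dx":0.02,"dy":0,"dz":0,"ax":0,"ay":0,"az":0,"claw":0}
    - {"dx":0.02,"dy":0,"dz":0,"ax":0,"ay":0,"az":0,"claw":0}
    - {"dx":0,"dy":0,"dz":0,"ax":0,"ay":0,"az":0,"claw":0}

```text
t: 35.0
tool_pos: [0.4826, -0.1571, 0.0879]
ee_rot: [[0.999, -0.035, 0.001], [-0.035, -0.999, -0.001], [0.001, 0.001, -1.0]]
wrist_force: [-0.2, 0.1, -1.0]
width: 0.0116
gripper_force: 30.0
```

Call:
move_arm:
  moves:
    - {"dx":0.02,"dy":0,"dz":0,"ax":0,"ay":0,"az":0,"claw":0}
    - {"dx":0.02,"dy":0,"dz":0,"ax":0,"ay":0,"az":0,"claw":0}
    - {"dx":0.02,"dy":0,"dz":0,"ax":0,"ay":0,"az":0,"claw":0}
    - {"dx":0,"dy":0,"dz":0,"ax":0,"ay":0,"az":0,"claw":0}

```text
t: 35.4
tool_pos: [0.5064, -0.1578, 0.0877]
ee_rot: [[0.999, -0.035, 0.001], [-0.035, -0.999, -0.0], [0.001, 0.0, -1.0]]
wrist_force: [0.2, 0.3, -0.8]
width: 0.0114
gripper_force: 30.0
```

Call:
move_arm:
  moves:
    - {"dx":0.01,"dy":0,"dz":0,"ax":0,"ay":0,"az":0,"claw":0}
    - {"dx":0.01,"dy":0,"dz":0,"ax":0,"ay":0,"az":0,"claw":0}
    - {"dx":0.01,"dy":0,"dz":0,"ax":0,"ay":0,"az":0,"claw":0}
    - {"dx":0,"dy":0,"dz":0,"ax":0,"ay":0,"az":0,"claw":0}
    - {"dx":0,"dy":0,"dz":0,"ax":0,"ay":0,"az":0,"claw":0}

```text
t: 35.9
tool_pos: [0.517, -0.158, 0.0875]
ee_rot: [[0.999, -0.036, -0.0], [-0.036, -0.999, 0.0], [-0.0, -0.0, -1.0]]
wrist_force: [-1.0, 0.1, -0.5]
width: 0.0116
gripper_force: 30.0
```

Call:
move_arm:
  moves:
    - {"dx":0.008,"dy":0,"dz":0,"ax":0,"ay":0,"az":0,"claw":0}
    - {"dx":0,"dy":0,"dz":0,"ax":0,"ay":0,"az":0,"claw":0}
    - {"dx":0,"dy":0,"dz":0,"ax":0,"ay":0,"az":0,"claw":0}

```text
t: 36.2
tool_pos: [0.5191, -0.1579, 0.0872]
ee_rot: [[0.999, -0.036, -0.002], [-0.036, -0.999, 0.001], [-0.002, -0.0, -1.0]]
wrist_force: [-4.2, -0.4, 0.2]
width: 0.0116
gripper_force: 30.0
```

Call:
move_arm:
  moves:
    - {"dx":0.005,"dy":0,"dz":0,"ax":0,"ay":0,"az":0,"claw":0}
    - {"dx":0,"dy":0,"dz":0,"ax":0,"ay":0,"az":0,"claw":0}
    - {"dx":0,"dy":0,"dz":0,"ax":0,"ay":0,"az":0,"claw":0}

```text
t: 36.5
tool_pos: [0.5193, -0.1579, 0.087]
ee_rot: [[0.999, -0.035, -0.007], [-0.035, -0.999, 0.001], [-0.007, -0.001, -1.0]]
wrist_force: [-7.8, 0.5, 4.4]
width: 0.0114
gripper_force: 30.0
```

```bash
python3 - <<'E'
from h import *
o=get_obs();print(o["t"],o["tool_pos"],o["wrist_force"])
for c in("wrist","scene","top"):
    cam(c);print(c,spots(c,"pin"),spots(c,"stud_hole"),spots(c,"nut_knob"))
E
```

```text
36.5 [ 0.51928558 -0.15790715  0.08704612] [-7.80185084  0.48404222  4.35518004]
wrist [] [([0.5627, -0.1608, 0.0851], 0.69)] [([0.5598, -0.2174, 0.144], 0.9)]
scene [([0.5557, -0.1597, 0.085], 0.5)] [([0.7314, -0.2129, -0.005], 0.26)] [([0.5585, -0.2173, 0.1385], 0.69), ([0.5941, 0.0543, 0.0506], 0.37)]
top [] [] []
```

Firmly home at the shoulder. I relax, release, rise and verify.

Call:
move_arm:
  moves:
    - {"dx":-0.008,"dy":0,"dz":0,"ax":0,"ay":0,"az":0,"claw":0}
    - {"dx":0,"dy":0,"dz":0,"ax":0,"ay":0,"az":0,"claw":0.3}
    - {"dx":0,"dy":0,"dz":0,"ax":0,"ay":0,"az":0,"claw":0.3}
    - {"dx":0,"dy":0,"dz":-0.06,"ax":0,"ay":0,"az":0,"claw":0.3}
    - {"dx":0,"dy":0,"dz":-0.1,"ax":0,"ay":0,"az":0,"claw":0.3}
    - {"dx":0,"dy":0,"dz":-0.12,"ax":0,"ay":0,"az":0,"claw":0.3}
    - {"dx":-0.06,"dy":-0.06,"dz":-0.08,"ax":0,"ay":0,"az":0,"claw":0.3}
    - {"dx":-0.06,"dy":-0.08,"dz":-0.08,"ax":0,"ay":0,"az":0,"claw":0.3}
    - {"dx":-0.06,"dy":-0.08,"dz":0,"ax":0,"ay":0,"az":0,"claw":0.3}
    - {"dx":0,"dy":-0.06,"dz":0,"ax":0,"ay":0,"az":0,"claw":0.3}

```text
t: 38.1
tool_pos: [0.4511, -0.043, 0.265]
ee_rot: [[0.999, -0.036, 0.005], [-0.036, -0.999, -0.001], [0.005, 0.001, -1.0]]
wrist_force: [0.2, -0.4, -0.8]
width: 0.0282
gripper_force: 0.0
```

Call:
move_arm:
  moves:
    - {"dx":0,"dy":0,"dz":0,"ax":0,"ay":0,"az":0,"claw":0.3}
    - {"dx":0,"dy":0,"dz":0,"ax":0,"ay":0,"az":0,"claw":0.3}
    - {"dx":0,"dy":0,"dz":0,"ax":0,"ay":0,"az":0,"claw":0.3}
    - {"dx":0,"dy":0,"dz":0,"ax":0,"ay":0,"az":0,"claw":0.3}

```text
t: 38.5
tool_pos: [0.452, -0.0453, 0.2625]
ee_rot: [[0.999, -0.037, -0.0], [-0.037, -0.999, -0.0], [-0.0, 0.0, -1.0]]
wrist_force: [1.5, 0.3, 0.6]
width: 0.0282
gripper_force: 0.0
```

```bash
python3 - <<'E'
from h import *
import h
o=get_obs();print(o["t"],o["tool_pos"])
C=cam("wrist");print(spots("wrist","pin"),spots("wrist","stud_hole"),spots("wrist","nut_knob"))
for c in("scene",):cam(c);print(spots(c,"pin"),spots(c,"bolt"),spots(c,"spacer"),spots(c,"bracket"))
_b=h.boxpts;h.boxpts=lambda x,y,w,d,z0,z1:_b(x,y,w,d,z0+.05,z1+.05)
t=60.6
for b in fitbars(C,lambda p:p[1]>-.08):
    for k in range(4):
        n=nest(k,-18.35+t)
        if np.hypot(b[0]-n[0],b[1]-n[1])<.03: print(k,b,((b[0]-n[0])*1e3).round(1),((b[1]-n[1])*1e3).round(1),(b[2]-n[2]+90)%180-90)
hh=cv2.cvtColor(C["pix"],cv2.COLOR_BGR2HSV); red=cv2.inRange(hh,(0,140,60),(8,255,255))|cv2.inRange(hh,(172,140,60),(180,255,255))
n,lab,st,ce=cv2.connectedComponentsWithStats(red)
for i in range(1,n):
    if st[i,4]>20:
        print(st[i],ce[i].round(1),*[toplane(C,ce[i],z)[0].round(4)[:2] for z in(.03,.05,.095,.104)])
        if st[i,3]>35:
            uv=np.argwhere(lab==i)[:,::-1];w=toplane(C,uv,.05)[:,:2];a=np.polyfit(w[:,0],w[:,1],1);print("line dir",np.degrees(np.arctan(a[0])),"y at pointer x .467",np.polyval(a,.467))
E
```

```text
38.5 [ 0.45196476 -0.04531823  0.26251905]
[] [([0.5643, -0.1641, 0.0853], 0.91)] [([0.5584, -0.2187, 0.1426], 0.64), ([0.649, 0.1059, 0.047], 0.61), ([0.4028, -0.0116, 0.0002], 0.15)]
[([0.5571, -0.1575, 0.0841], 0.5), ([0.5476, 0.1056, 0.0512], 0.43)] [([0.4047, -0.3204, 0.0088], 0.71)] [([0.5466, -0.4016, 0.0159], 0.64)] [([0.4565, -0.3398, 0.0035], 0.45)]
0 (np.float64(0.651), np.float64(0.1045), np.float64(135.7), np.float64(0.2)) -0.1 1.7 3.4499999999999886
3 (np.float64(0.6486), np.float64(0.0088), np.float64(42.19999999999999), np.float64(0.05)) 2.2 4.9 -0.05000000000001137
2 (np.float64(0.5477), np.float64(0.0094), np.float64(132.8), np.float64(0.08)) 0.2 0.8 0.5500000000000114
[230  73   7  67 189] [233.1 104.7] [0.5484 0.0634] [0.5472 0.0581] [0.5447 0.046 ] [0.5442 0.0435]
line dir -1.8103919702281648 y at pointer x .467 0.06060617804661955
[400 105  20  32 431] [410.  120.1] [ 0.5207 -0.1659] [ 0.5209 -0.1602] [ 0.5214 -0.1473] [ 0.5215 -0.1447]
[215 142  19  19 269] [224.  151.2] [0.4892 0.0819] [0.4909 0.0756] [0.4948 0.0615] [0.4956 0.0587]
[239 159   5  17  71] [241.1 166.9] [0.4672 0.061 ] [0.47   0.0557] [0.4763 0.0439] [0.4776 0.0415]
```

```bash
python3 -c "
from plant import *
print(hand_in())"
```

```text
the job is handed in; nothing more can be done
None
```

Handed in at about 38.5 s, result not reported back. By my last measurements, all three blanks are in nests (worst about 5 mm off centre, limit 8 mm), the table's red line is on its pointer, the nut is about 2° past the line (limit about 7°), the pin is pushed home to its shoulder, and the other fittings are still in the crate.

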